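# Seat the sensor plate on the locating pin

## Task

Put the dark sensor plate on the aluminium fixture, hole end towards the pin end and a long edge along the blue fence, so that it lies propped on the brass pin with the hole's centre just short of the black slot, and let go. Then nudge it along the fence until the hole drops over the pin and it is fully home, flat on the base and square along the fence, and leave it there. Go gently: feel for the pin and never force the plate against the pin, fence or base (push with less than about 15 N), nor drop it. Leave the other things on the bench where they are.

Things in the scene. Friction and masses are not known exactly. Their poses are not given: they have to be found in the camera images.
- plate: sensor plate to seat: dark anodised aluminium, 140 (x) x 70 (y) x 8 mm thick, 0.14 to 0.26 kg. Origin: centre of its underside; x along its length towards the hole end, z up. Starts flat on the table. Propped on the pin and one end (3 to 5 degrees) it slides under a 1 to 6 N push on its housing; it drops flat by its own weight when the hole meets the pin, which then stops it within 1.5 mm and the push rises at once
- housing_top (a point): top centre of the orange sensor housing fixed on the plate, 58 mm above the plate's underside, at plate x = -12 mm, y = 0. The housing is 40 (x) x 30 (y) mm and 50 mm high: grip it across its 30 mm, along y. Axes as the plate's
- hole (a point): centre of the round through hole in the sensor plate, 13 mm across, at the plate's underside, plate x = +22 mm, y = 0; axes as the plate's
- fixture: locating fixture, fixed: aluminium base 240 (x) mm long, 130 mm wide (y = -77 to +53), its flat top 20 mm above the table. Origin: on the table, on the slot's line; x towards the pin end, z up. The plate goes on with its x along the fixture's x, its +y long edge along the fence; seated, it lies flat on the base, its underside 20 mm above the table, pin in its hole
- slot (a point): middle of the black slot (x = +32 mm, y = 0 of the fixture; 46 mm long in x) on the base's top. A brass pin, 10 mm across, 7 mm high, its top 1.5 mm tapered to 7 mm across, is clamped rigidly somewhere in it: pin centre anywhere within 18 mm either way along fixture x, exactly on y = 0. Its place is not measured and differs every time. Axes as the fixture's
- fence (a point): middle of the top inner edge of the blue fence that runs along the whole +y side of the fixture. Inner face at fixture y = +35.5 mm (0.5 mm gap to the plate when hole and pin are in line), 14 mm thick, top 30 mm above the table, 10 mm above the base. Axes as the fixture's
- spare_plate: white blank plate without a hole, 120 x 70 x 8 mm with a low grey square block on top (20 mm high in all), lying flat; a bystander. Origin: centre of its underside
- weight: brass knobbed weight, 34 mm across, 48 mm high, standing; a bystander. Origin: centre of its underside
- screwdriver: green-handled screwdriver, 170 mm long, lying along its x; a bystander. Origin: centre of its underside (lying)
- tester: grey hand-held tester with a dark screen, 130 x 190 x 35 mm, lying flat; a bystander. Origin: centre of its underside
- interface_box: black interface box with a yellow patch, 80 x 110 x 30 mm; a bystander. Origin: centre of its underside
- jar: amber jar with black lid, 54 mm across, 65 mm high; a bystander. Origin: centre of its underside
- cup: blue mug, 72 mm across, 85 mm high, handle at its +y; a bystander. Origin: centre of its underside

How it is judged:
By the outcome, as a careful person would: the job done as asked, in the order asked, and still so for the second after the job is handed in, with the robot touching nothing.
It also fails if it takes over 56 s, if anything falls off the work surface, if the arm or the gripper's body presses on something with over 40 N, if the wrist force passes 120 N, or if a joint passes its speed limit or range.

## Robot

A 6-joint arm with a two-finger parallel gripper is mounted at the origin on the work surface. World frame = base frame: x ahead of the robot, y to its left, z up, the work surface at z = 0. Lengths are in m, angles in rad, forces in N, time in s.
With the tool pointing down it reaches from about 0.35 to 0.875 m from the base axis. Payload 15.5 kg.
Tool frame: the origin (TCP) lies at the very end of the fingers, on their centre line; the grasp point (between the pads) lies 19 mm behind it; x points along the fingers, y is the direction in which the jaws open and shut, and the axes are right-handed (so a half turn about x gives the same grasp; the last joint's range is limited). The gripper opens to 85 mm and grips with 20 to 120 N. Pads are 22 mm wide; open, the fingers measure 114 mm over their backs; the gripper's body (76 mm by 85 mm) begins 54 mm behind the grasp point. The pads swing forward as they close: fully open they stand 13 mm farther back than shut.
Start: joints at [-1.302, 0.494, 1.345, -0, 1.302, -0.096], TCP at [0.223, -0.584, 0.231] pointing down, gripper open.
Joint ranges: [-2.91, 2.91], [-0.82, 2.16], [0.22, 2.67], [-1.22, 4.37], [0.12, 2.79], [-3.08, 3.08]. Speed limits (rad/s): [1.89, 1.89, 2.57, 3.01, 3.01, 3.01].

## Interface

Orientations are given as a rotation vector (axis times angle).
In Python, from cell import env gives the robot as it stands.
- The arm moves only by the tool jog_arm, never from a script. Its argument "targets" is a list of rows, each a list of 3 entries, a list of its own where there are three numbers: the shift along the tool's x, y, z in mm, then the turn, a rotation vector about the tool's x, y, z in degrees, then the opening in per cent of the stroke, from 0 (shut) to 100 (fully open). A call has exactly 5 rows; each row is the pose to reach, as a shift and turn from the pose commanded when the call began, along the tool's axes at that moment; what a row does not reach only later rows make up. A row lasts 1/8 s, in which the tool goes at most 62.5 mm and 10.7 degrees, less where a joint would pass 70% of its speed; a pose out of reach is approached as far as the arm can. A call with a gripper value outside its range is refused whole. The fingers move at their own pace and stop on an object; "grip_force" is the grip in N (left out, the last holds). Time passes only in rows, so rows that repeat a pose let the fingers close, or fill a call up. It gives the time, the measured TCP pose, the force and the opening at its end, in the units of the state.
- env.read_state(): the state, without advancing time (a new reading comes with each control period).
- env.get_image(name): name is "scene" or "top"; returns (picture, depth): 480x640x3 uint8, red, green, blue; 480x640 float32, m along the optical axis (not along the pixel's ray), 0 where there is no reading.
- env.camera_info(name): a dict with "vertical_fov" (degrees; the focal length in pixels is half the picture's height over the tangent of half this angle, whatever the lens; pixels are square), "cx", "cy" (the principal point, pixels), "world_from_camera" (4x4, takes a point from camera to world coordinates). Camera axes: x right, y down, z forward; pixel columns grow to the right and rows downward; lengths in m; the calibration is good to about 2 mm. A picture is of the moment at which its call begins. camera_info takes no time and is no camera call.
- env.sign_off(): hands the job in, once; it reports no verdict.
Trained networks look in the newest picture that a camera, given by its name, has taken for a name from the list of things; names that differ only in an ending like _2 or _b are one class to them, and where a whole thing is asked for, a point or a joint stands for the part that bears it (a point fixed in the world has none). Each returns a list of dicts, best first, with "score" (0 to 1); they miss things now and then, are a little off and sometimes report something else, mostly with a low value. They report only what shows in the picture. A call takes as long as a camera call.
- env.spot_in(query, camera): "pixel" ([column, row] in pixels, amid what is visible of it).
- env.place_of(query, camera): "pixel" ([column, row] in pixels: a listed point, or the origin of a listed thing).
The state is a dict: "time_s": time; "joints": joint angles; "qvel": joint speeds; "effort": joint torques, N m; "ee_pos": TCP position; "eef_rot": TCP orientation; "ft_force": force on the tool from outside, world axes, zero at the start; "moment": the same for the moment, N m; "opening": finger opening in m.
Only numpy, scipy, OpenCV 4.12 (cv2) and the standard library are available. Lean on these libraries where they do the work, as an engineer would, in place of code of your own. Each camera call takes 0.05 s, during which the arm holds its last target.

## Working session

There is one attempt and no reset: what is moved stays moved. The work goes in short steps, Python scripts to look and compute and a tool call to move; the robot and the scene stay as the last step left them, time stands still between calls to the robot, and variables do not carry over. Pictures are saved under pics/ and viewed, and the job is handed in when it is done.

Besides the shell and the picture viewer there is one more tool, called after "Call:" as name([rows], argument=value, ...), one row to a line, values as JSON. jog_arm: Moves the arm, as the interface text tells. Its arguments: {"type":"object","properties":{"targets":{"type":"array"},"grip_force":{"type":"number"}},"required":["targets"]}

```bash
ls; mkdir -p pics
python3 - <<'E'
from cell import env
import cv2,numpy as np
s=env.read_state();print(s)
for n in("scene","top"):
    im,d=env.get_image(n);cv2.imwrite(f"pics/{n}0.png",im[:,:,::-1]);np.save(f"pics/{n}0.npy",d)
    print(n,env.camera_info(n))
    for q in("plate","housing_top","hole","fixture","slot","fence"):
        print(q,[(np.round(r["pixel"],1),round(r["score"],2)) for r in env.place_of(q,n)[:2]])
E
```

```text
pics
{'time_s': 0.0, 'joints': array([-1.30151381e+00,  4.94198313e-01,  1.34611257e+00,  4.38807510e-06,
        1.30248494e+00, -9.54777083e-02]), 'qvel': array([ 0.00098496, -0.00047221,  0.00223209, -0.0007838 , -0.00078002,
        0.00191561]), 'effort': array([ 5.79671687e-03, -8.82147288e+01, -3.83870780e+01,  2.92406730e-04,
        9.89794848e-03,  3.50558025e-05]), 'ee_pos': array([ 0.22287847, -0.58354019,  0.23069713]), 'eef_rot': array([ 2.02282941,  0.37432045, -2.02303555]), 'ft_force': array([-0.2345595 , -0.42701417,  0.14640321]), 'moment': array([-0.00947473,  0.02722933, -0.02439537]), 'opening': 0.0854782188915674}
scene {'vertical_fov': 54.95088535282743, 'cx': 319.3701325052085, 'cy': 237.74720940899869, 'world_from_camera': array([[-0.72030216,  0.55249683, -0.41941871,  1.05843844],
       [ 0.69365898,  0.57495289, -0.43389675,  0.49229966],
       [ 0.00141942, -0.60347032, -0.7973842 ,  0.93872604],
       [ 0.        ,  0.        ,  0.        ,  1.        ]])}
plate [(array([283.1, 194.6]), 0.8)]
housing_top [(array([284. , 175.9]), 0.95), (array([223.2,
[... 151 characters left out ...]
]), 0.55)]
fence [(array([377.8, 275.8]), 0.75), (array([395.9, 278.5]), 0.69)]
top {'vertical_fov': 49.0673310883056, 'cx': 318.07856924310335, 'cy': 239.7160247792742, 'world_from_camera': array([[ 0.00748254, -0.99052588,  0.13712217,  0.36505281],
       [-0.99985899, -0.00534947,  0.01591791, -0.01430904],
       [-0.01503357, -0.13722195, -0.99042624,  1.60494036],
       [ 0.        ,  0.        ,  0.        ,  1.        ]])}
plate [(array([388.8, 254.9]), 0.73), (array([366.5, 179. ]), 0.69)]
housing_top [(array([391.6, 259.1]), 0.97)]
hole [(array([391.7, 250.8]), 0.78)]
fixture [(array([259.4, 260.7]), 0.9)]
slot [(array([262.6, 248.2]), 0.77)]
fence [(array([250.8, 261. ]), 0.56)]
```

View pics/scene0.png

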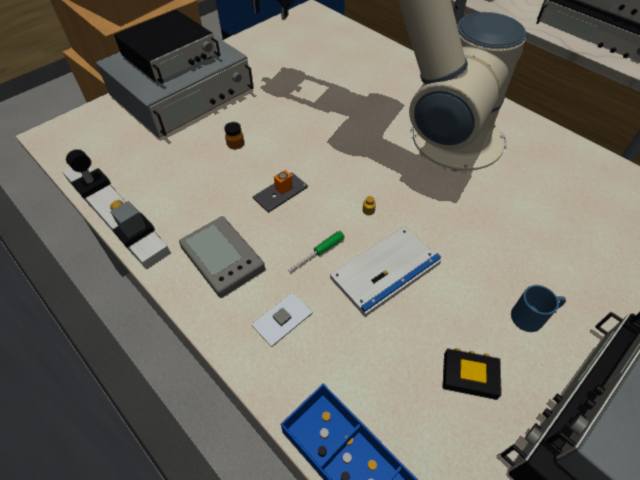

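View pics/top0.png

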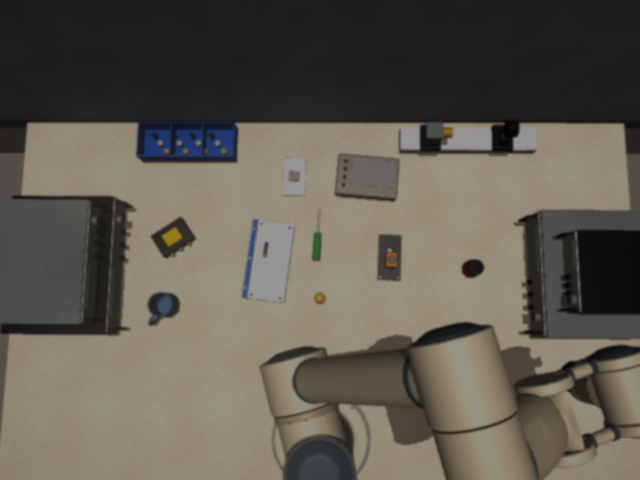

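Run:
```python
import cv2
a=cv2.imread('pics/top0.png')[200:320,200:440];cv2.imwrite('pics/top0c.png',cv2.resize(a,(800,400),interpolation=cv2.INTER_CUBIC))
a=cv2.imread('pics/scene0.png')[130:350,210:490];cv2.imwrite('pics/scene0c.png',cv2.resize(a,(760,597),interpolation=cv2.INTER_CUBIC))
```

```text
(no output)
```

View pics/top0c.png

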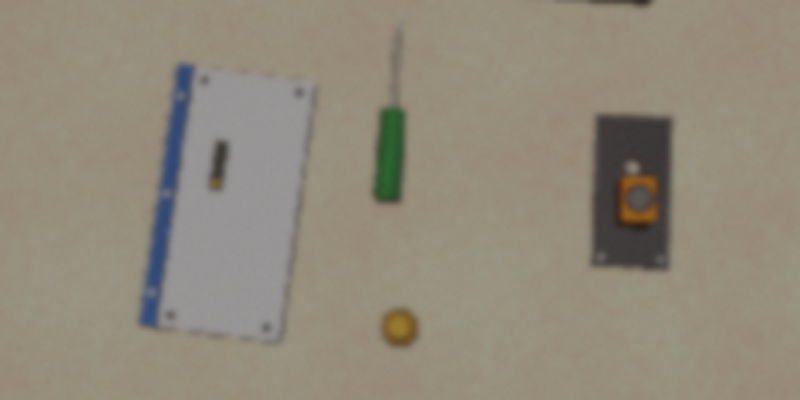

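View pics/scene0c.png

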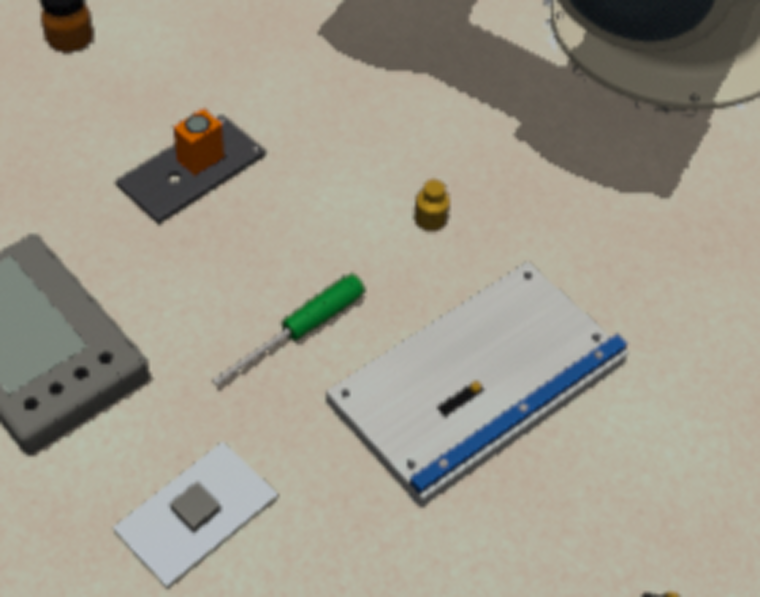

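The top view shows the dark plate at about (390,257) with its hole end pointing up the image (+x). The fixture is at about (268,261) with its fence on the left (+y), and the pin is at the near end of the slot, about (264,256). Next I'll fit the outlines.

```bash
cat > h.py <<'E'
import cv2,numpy as np
from cell import env
def ray(n,uv,z):
    c=env.camera_info(n);f=240/np.tan(np.radians(c["vertical_fov"]/2));T=np.array(c["world_from_camera"])
    uv=np.atleast_2d(np.asarray(uv,float));d=np.c_[(uv[:,0]-c["cx"])/f,(uv[:,1]-c["cy"])/f,np.ones(len(uv))]@T[:3,:3].T
    o=T[:3,3];return (o+d*((z-o[2])/d[:,2])[:,None])[:,:2]
def proj(n,P):
    c=env.camera_info(n);f=240/np.tan(np.radians(c["vertical_fov"]/2));T=np.linalg.inv(np.array(c["world_from_camera"]))
    p=np.atleast_2d(P)@T[:3,:3].T+T[:3,3];return np.c_[c["cx"]+f*p[:,0]/p[:,2],c["cy"]+f*p[:,1]/p[:,2]]
E
python3 - <<'E'
from h import *
for n in("top","scene"):
    for z in (0.,):
        pass
    P=ray(n,[[388.8,254.9]] if n=="top" else [[283.1,194.6]],0)[0];print(n,"plate",P)
    r=dict(top=dict(ht=(391.6,259.1,.058),hole=(391.7,250.8,.0),fix=(259.4,260.7,0),slot=(262.6,248.2,.02),fence=(250.8,261,.03)),
      scene=dict(ht=(284,175.9,.058),hole=(273.6,197,.0),fix=(384.4,274.2,0),slot=(377,275.5,.02),fence=(395.9,278.5,.03)))[n]
    for k,v in r.items(): print(k,np.round(ray(n,v[:2],v[2])[0],4))
    im=cv2.imread(f"pics/{n}0.png")
    hsv=cv2.cvtColor(im,cv2.COLOR_BGR2HSV)
    # rectify to metric top-down at given z: 1mm -> 2px
    def rect(z,x0,x1,y0,y1,s=2):
        X=np.arange(x1,x0,-0.001/s);Y=np.arange(y1,y0,-0.001/s)
        G=np.array([[x,y,z] for x in X for y in Y]);q=proj(n,G).astype(np.float32)
        return cv2.remap(im,q[:,0].reshape(len(X),len(Y)),q[:,1].reshape(len(X),len(Y)),cv2.INTER_CUBIC)
    fx=ray(n,r['fix'][:2],0)[0]
    cv2.imwrite(f"pics/rp_{n}.png",rect(.008,P[0]-.1,P[0]+.1,P[1]-.07,P[1]+.07))
    cv2.imwrite(f"pics/rf_{n}.png",rect(.02,fx[0]-.15,fx[0]+.15,fx[1]-.12,fx[1]+.12))
    print(P,fx)
E
python3 - <<'E'
import cv2,numpy as np
for k in("rp","rf"):
    a=[cv2.imread(f"pics/{k}_{n}.png") for n in("top","scene")];h=min(x.shape[0] for x in a);a=np.hstack([x[:h] for x in a]);s=min(800/a.shape[1],600/a.shape[0]);print(k,s,a.shape);cv2.imwrite(f"pics/{k}.png",cv2.resize(a,None,fx=s,fy=s))
E
```

```text
top plate [ 0.54146711 -0.20552876]
ht [ 0.5227 -0.2067]
hole [ 0.5542 -0.2145]
fix [0.5212 0.1912]
slot [0.5575 0.1797]
fence [0.5173 0.2133]
[ 0.54146711 -0.20552876] [0.52124498 0.19116177]
scene plate [ 0.53343532 -0.19446004]
ht [ 0.5198 -0.201 ]
hole [ 0.558  -0.2058]
fix [0.5281 0.1692]
slot [0.5547 0.1665]
fence [0.5348 0.2058]
[ 0.53343532 -0.19446004] [0.52813165 0.16924796]
rp 1.4260249554367201 (400, 561, 3)
rf 0.8333333333333334 (601, 960, 3)
```

View pics/rp.png

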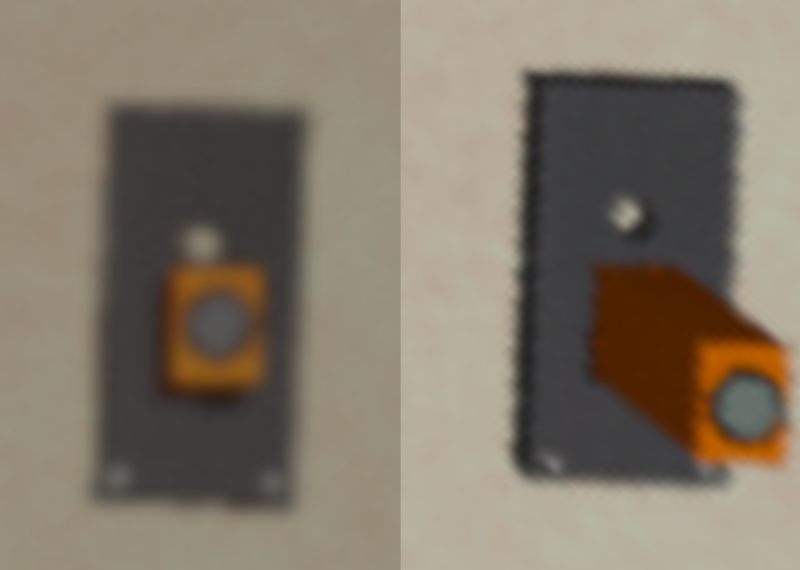

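View pics/rf.png

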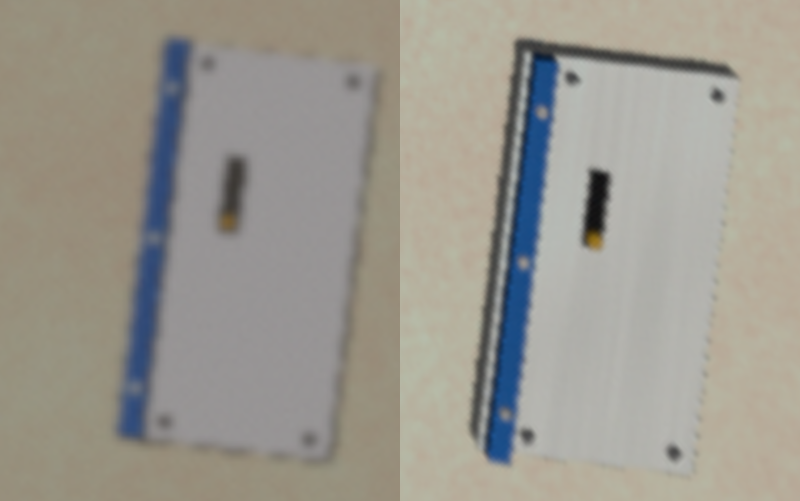

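```bash
cat > fit.py <<'E'
from h import *
from scipy.optimize import minimize
def box(x0,x1,y0,y1,z0,z1): return np.array([[x,y,z] for x in(x0,x1) for y in(y0,y1) for z in(z0,z1)])/1000
M=dict(plate=[box(-70,70,-35,35,0,8),box(-32,8,-15,15,8,58)],fixture=[box(-120,120,-77,53,0,20),box(-120,120,35.5,49.5,20,30)])
def sil(n,bs,p,S=4,roi=None):
    u0,v0,u1,v1=roi;m=np.zeros(((v1-v0)*S,(u1-u0)*S),np.uint8)
    c,s=np.cos(p[2]),np.sin(p[2])
    for b in bs:
        w=np.c_[c*b[:,0]-s*b[:,1]+p[0],s*b[:,0]+c*b[:,1]+p[1],b[:,2]]
        q=(proj(n,w)-[u0,v0]+0.5)*S-0.5
        cv2.fillConvexPoly(m,cv2.convexHull(np.round(q*16).astype(np.int32)),255,shift=4)
    return cv2.GaussianBlur(cv2.resize(m,(u1-u0,v1-v0),interpolation=cv2.INTER_AREA).astype(np.float32)/255,(0,0),0.7)
def soft(im,kind):
    f=im.astype(np.float32)
    hsv=cv2.cvtColor(im,cv2.COLOR_BGR2HSV)
    b,r=f[:,:,0],f[:,:,2]
    return b,r
E
python3 - <<'E'
from fit import *
ini=dict(plate=[.535,-.205,-.02],fixture=[.525,.18,-.12])
for n in("top","scene"):
    im=cv2.imread(f"pics/{n}0.png")
    for k in M:
        p=np.array(ini[k]);q=np.vstack([proj(n,np.c_[np.array([[p[0],p[1]]]).repeat(1,0),[0.0]])]);
        R=28 if k=="plate" else 50
        if n=="scene":R=int(R*1.6)
        u,v=map(int,q[0]);roi=(u-R,v-R,u+R,v+R)
        c=cv2.cvtColor(im[v-R:v+R,u-R:u+R],cv2.COLOR_BGR2LAB).astype(np.float32)
        bg=np.median(c.reshape(-1,3)[np.r_[0:2*R*6]],axis=0)
        if k=="plate": m=(c[:,:,0]<bg[0]-45)|(c[:,:,2]>bg[2]+30)
        else: m=(c[:,:,2]<bg[2]-6)|(c[:,:,0]<bg[0]-70)
        m=m.astype(np.uint8)
        nl,lab,st,ce=cv2.connectedComponentsWithStats(m,connectivity=4)
        j=1+np.argmax(st[1:,4]);m=(lab==j).astype(np.uint8)
        cs,_=cv2.findContours(m,cv2.RETR_EXTERNAL,cv2.CHAIN_APPROX_NONE);m=np.zeros_like(m);cv2.drawContours(m,cs,-1,1,-1)
        t=cv2.GaussianBlur(m.astype(np.float32),(0,0),.7)
        f=lambda x:float(((sil(n,M[k],[x[0]/100,x[1]/100,x[2]/10],roi=roi)-t)**2).sum())
        best=None
        for d in(0,.6,-.6):
            r=minimize(f,[p[0]*100+d,p[1]*100+d,p[2]*10],method="Nelder-Mead",options=dict(initial_simplex=np.array([[p[0]*100+d,p[1]*100,p[2]*10]]*4)+np.array([[0,0,0],[1.5,0,0],[0,1.5,0],[0,0,.8]]),xatol=1e-3,fatol=1e-3))
            if best is None or r.fun<best.fun:best=r
        x=best.x;print(n,k,np.round([x[0]*10,x[1]*10],1),"yaw deg",np.degrees(x[2]/10).round(2),best.fun)
        o=np.hstack([im[v-R:v+R,u-R:u+R],cv2.merge([m*255]*3)]);
        s=(sil(n,M[k],[x[0]/100,x[1]/100,x[2]/10],roi=roi)*255).astype(np.uint8)
        o=np.hstack([o,cv2.merge([m*255,s,s])]);cv2.imwrite(f"pics/fit_{n}_{k}.png",cv2.resize(o,(780,260),interpolation=cv2.INTER_NEAREST))
E
cd pics; python3 -c "
import cv2,numpy as np
cv2.imwrite('fits.png',cv2.resize(np.vstack([cv2.imread(f'fit_{n}_{k}.png') for n in('top','scene') for k in('plate','fixture')]),(450,600)))"
```

```text
top plate [ 534.4 -205.8] yaw deg -1.61 14.99478530883789
top fixture [522.5 176.8] yaw deg -6.95 11.331052780151367
scene plate [ 534.  -205.4] yaw deg -2.33 5.280613422393799
scene fixture [520.8 176.3] yaw deg -6.59 66.65785217285156
```

View pics/fits.png

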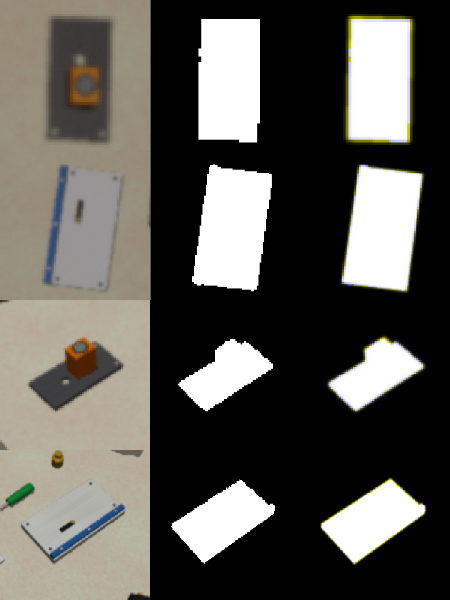

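Both cameras agree to within 2 mm: the plate is at about (534,-206), yaw -2°, and the fixture is at about (522,176.5), yaw -6.8°. The brass pin is at the near end of the slot. Now I'll write a helper for the jog numbers.

```bash
cat > go.py <<'E'
import numpy as np
from scipy.spatial.transform import Rotation as R
from cell import env
def goal_rot(yaw,flip=False,pitch=0):
    # tool x down, tool y along +-(yaw dir +90); pitch>0 nose(+x) up
    y=np.array([-np.sin(yaw),np.cos(yaw),0]); 
    if flip:y=-y
    x=np.array([0,0,-1.]);z=np.cross(x,y)
    m=np.c_[x,y,z]
    ax=np.array([-np.sin(yaw),np.cos(yaw),0])
    return R.from_rotvec(-pitch*ax)*R.from_matrix(m)
def to(pos,rot,cmd=None):
    s=env.read_state();p=s["ee_pos"];r=R.from_rotvec(s["eef_rot"])
    d=r.inv().apply(np.array(pos)-p)*1000
    t=np.degrees((r.inv()*rot).as_rotvec())
    return d.round(2),t.round(2)
def show():
    s=env.read_state();r=R.from_rotvec(s["eef_rot"]).as_matrix()
    print("t",round(s["time_s"],2),"pos",(s["ee_pos"]*1000).round(2),"F",s["ft_force"].round(2),"M",s["moment"].round(2),"open",round(s["opening"]*1000,2));print("toolaxes x,y,z cols",r.round(3).tolist())
E
python3 - <<'E'
from go import *
show()
print(env.read_state()["joints"].round(2))
for f in(0,1):print(to([.5222,-.2052,.15],goal_rot(np.radians(-2.1),f)))
E
```

```text
t 0.7 pos [ 223.   -583.88  231.29] F [-0.28 -0.24  0.33] M [-0.07 -0.04 -0.03] open 85.12
toolaxes x,y,z cols [[0.0, 0.357, -0.934], [-0.0, -0.934, -0.357], [-1.0, 0.0, 0.0]]
[-1.3   0.49  1.35 -0.    1.3  -0.1 ]
(array([  81.27, -247.01, -414.63]), array([-1.57e+02,  1.00e-02,  0.00e+00]))
(array([  81.27, -247.01, -414.63]), array([23.,  0., -0.]))
```

Call:
jog_arm([
  [[8,-30,-51],[3,0,0],100],
  [[16,-60,-102],[6,0,0],100],
  [[24,-90,-153],[9,0,0],100],
  [[32,-120,-204],[12,0,0],100],
  [[40,-150,-255],[15,0,0],100],
], grip_force=30)

```text
time_s: 1.32
ee_pos: [0.4087, -0.3513, 0.1913]
eef_rot: [2.17, 0.109, -2.169]
ft_force: [0.8, -0.4, -0.0]
opening: 0.0853
```

Run:
```python
from go import *
show()
print(to([.5222,-.2052,.15],goal_rot(np.radians(-2.1),1)))
```

```text
t 1.32 pos [ 408.73 -351.33  191.26] F [ 0.83 -0.42 -0.01] M [-0.01 -0.02 -0.03] open 85.29
toolaxes x,y,z cols [[0.0, 0.101, -0.995], [-0.0, -0.995, -0.101], [-1.0, 0.001, -0.0]]
(array([  41.24, -133.96, -127.62]), array([ 7.89, -0.02, -0.03]))
```

Call:
jog_arm([
  [[10,-40,-38],[2,0,0],100],
  [[20,-80,-76],[4,0,0],100],
  [[30,-115,-110],[6,0,0],100],
  [[41,-134,-127.5],[8,0,0],100],
  [[41,-134,-127.5],[8,0,0],100],
])

```text
time_s: 1.95
ee_pos: [0.5212, -0.2048, 0.1496]
eef_rot: [-2.203, 0.037, 2.205]
ft_force: [-0.2, -0.7, -0.1]
opening: 0.0852
```

Run:
```python
from go import *
import cv2
show()
print(to([.5222,-.2052,.02],goal_rot(np.radians(-2.1),1)))
for n in("scene","top"):
    im,d=env.get_image(n);cv2.imwrite(f"pics/{n}1.png",im[:,:,::-1])
    c=im[100:260,200:400] if n=="scene" else im[190:330,290:490]
    cv2.imwrite(f"pics/{n}1c.png",cv2.resize(c[:,:,::-1],None,fx=3,fy=3,interpolation=cv2.INTER_CUBIC))
```

```text
t 1.95 pos [ 521.21 -204.8   149.61] F [-0.19 -0.67 -0.13] M [ 0.   -0.03 -0.04] open 85.23
toolaxes x,y,z cols [[-0.001, -0.034, -0.999], [0.001, -0.999, 0.034], [-1.0, -0.001, 0.001]]
(array([129.61,   0.45,  -1.12]), array([0.13, 0.05, 0.04]))
```

View pics/scene1c.png

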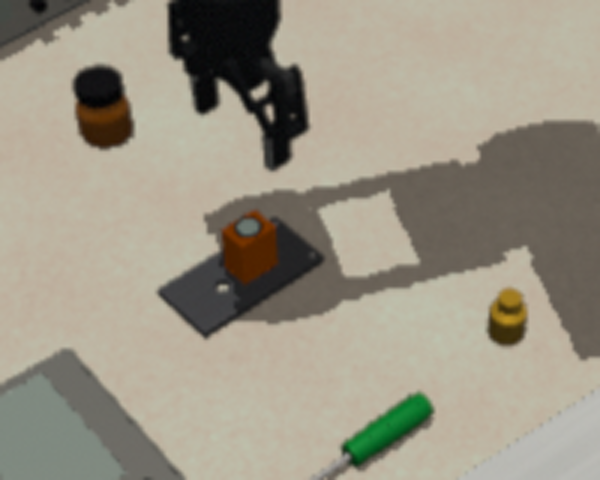

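The open gripper hovers over the orange housing at about (250,245) in the crop, with the jaws across its width. Descending.

Call:
jog_arm([
  [[35,0.4,-1],[0,0,0],100],
  [[70,0.4,-1],[0,0,0],100],
  [[100,0.4,-1],[0,0,0],100],
  [[120,0.4,-1],[0,0,0],100],
  [[126,0.4,-1],[0,0,0],100],
])

```text
time_s: 2.68
ee_pos: [0.521, -0.2077, 0.0237]
eef_rot: [-2.201, 0.041, 2.203]
ft_force: [-0.2, 0.1, -0.1]
opening: 0.0855
```

Call:
jog_arm([
  [[0,0,0],[0,0,0],30],
  [[0,0,0],[0,0,0],20],
  [[0,0,0],[0,0,0],20],
  [[0,0,0],[0,0,0],20],
  [[0,0,0],[0,0,0],20],
], grip_force=40)

```text
time_s: 3.3
ee_pos: [0.5221, -0.207, 0.0251]
eef_rot: [-2.204, 0.041, 2.202]
ft_force: [-1.6, -0.1, 7.9]
opening: 0.0295
```

Run:
```python
from go import *
show()
```

```text
t 3.3 pos [ 522.06 -206.99   25.11] F [-1.63 -0.11  7.94] M [0.06 0.2  0.09] open 29.48
toolaxes x,y,z cols [[0.001, -0.036, -0.999], [-0.001, -0.999, 0.036], [-1.0, 0.001, -0.001]]
```

Call:
jog_arm([
  [[-5,0,0],[0,0,0],20],
  [[-20,0,0],[0,0,0],20],
  [[-45,0,0],[0,0,0],20],
  [[-70,0,0],[0,0,0],20],
  [[-90,0,0],[0,0,0],20],
])

```text
time_s: 3.92
ee_pos: [0.5219, -0.2069, 0.1163]
eef_rot: [-2.204, 0.041, 2.202]
ft_force: [-0.4, -0.1, -1.5]
opening: 0.0294
```

Run:
```python
from go import *
import cv2
show()
for n in("scene","top"):
    im,d=env.get_image(n);cv2.imwrite(f"pics/{n}2.png",im[:,:,::-1])
    c=im[80:260,180:400] if n=="scene" else im[190:330,290:490]
    cv2.imwrite(f"pics/{n}2c.png",cv2.resize(c[:,:,::-1],None,fx=3,fy=3,interpolation=cv2.INTER_CUBIC))
show()
```

```text
t 3.92 pos [ 521.9  -206.89  116.28] F [-0.39 -0.08 -1.5 ] M [ 0.    0.05 -0.06] open 29.37
toolaxes x,y,z cols [[0.001, -0.037, -0.999], [-0.001, -0.999, 0.037], [-1.0, 0.001, -0.001]]
t 4.03 pos [ 522.8  -207.36  116.97] F [ 0.58 -0.07 -3.41] M [ 0.01 -0.01  0.03] open 29.4
toolaxes x,y,z cols [[0.004, -0.037, -0.999], [-0.002, -0.999, 0.037], [-1.0, 0.002, -0.004]]
```

View pics/scene2c.png

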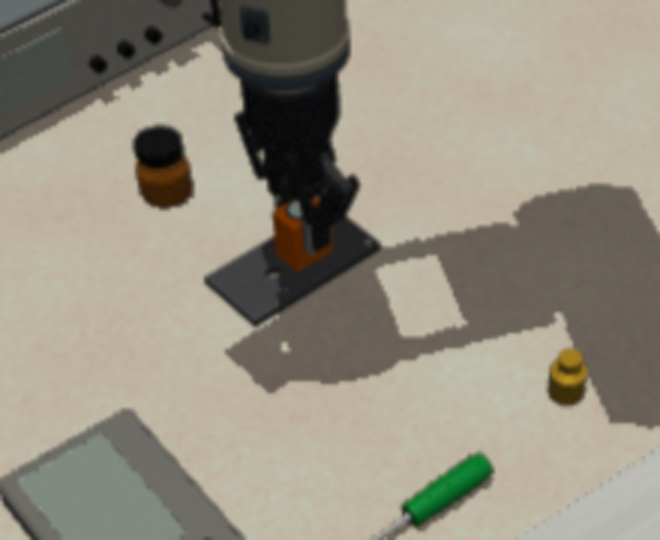

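View pics/top2c.png

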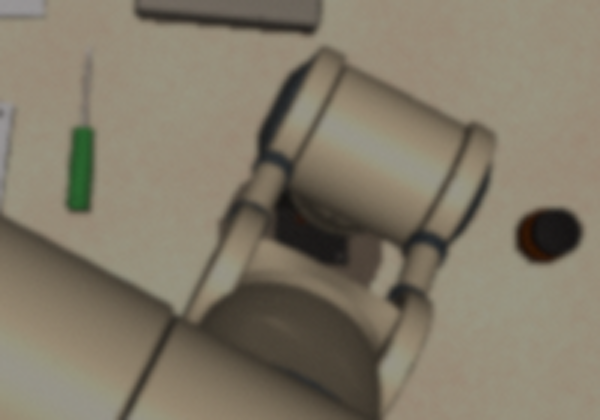

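The plate is gripped level with the hole end forward, and the jar and weight stand clear. Next I'll work out the transfer to the fixture.

```bash
cat >> go.py <<'E'
FX=np.array([.5217,.1765]);FY=np.radians(-6.8)
TP=np.array([-12,0,25.1])/1000   # TCP in plate frame
def plate_goal(hx,hy,tailz,pitch,yaw=None):
    """hole at fixture (hx,hy) mm, tail lower edge at tailz mm above base; pitch deg"""
    yaw=FY if yaw is None else yaw
    c,s=np.cos(FY),np.sin(FY)
    h=FX+np.array([c*hx-s*hy,s*hx+c*hy])/1000
    Rp=R.from_euler('z',yaw)*R.from_euler('y',-np.radians(pitch))
    zt=.02+tailz/1000
    zh=zt+.092*np.sin(np.radians(pitch))
    H=np.array([h[0],h[1],zh])
    return H+Rp.apply(TP-np.array([.022,0,0])),goal_rot(yaw,True,np.radians(pitch))
def tool_fix():
    """hole in fixture mm, given current TCP"""
    s=env.read_state();r=R.from_rotvec(s["eef_rot"]).as_matrix()
    y=-r[:,1];z=-r[:,0];x=np.cross(y,z);Rp=np.c_[x,y,z]
    o=s["ee_pos"]-Rp@TP
    def f(p):
        w=(o+Rp@(np.array(p)/1000));d=w[:2]-FX;c,sn=np.cos(FY),np.sin(FY)
        return np.round([(c*d[0]+sn*d[1])*1000,(-sn*d[0]+c*d[1])*1000,(w[2]-.02)*1000],2)
    print("hole",f([22,0,0]),"tail",f([-70,0,0]),"yaw",np.degrees(np.arctan2(x[1],x[0])).round(2),"pitch",np.degrees(np.arcsin(x[2])).round(2))
E
python3 - <<'E'
from go import *
show();tool_fix()
print(to(*plate_goal(4,-4,35,0)))
print(to(*plate_goal(4,-4,35,4)))
E
```

```text
t 4.03 pos [ 522.8  -207.36  116.97] F [ 0.58 -0.07 -3.41] M [ 0.01 -0.01  0.03] open 29.4
toolaxes x,y,z cols [[0.004, -0.037, -0.999], [-0.002, -0.999, 0.037], [-1.0, 0.002, -0.004]]
hole [  80.53 -378.28   71.99] tail [ -11.16 -385.83   71.65] yaw -2.09 pitch 0.21
(array([  36.03, -382.11,   45.5 ]), array([ 4.7 , -0.21, -0.09]))
(array([  32.04, -382.24,   47.14]), array([4.71, 3.78, 0.07]))
```

Call:
jog_arm([
  [[0,-25,3],[0,0,0],20],
  [[0,-70,8],[1,0,0],20],
  [[0,-120,14],[2,0,0],20],
  [[0,-170,20],[3,0,0],20],
  [[0,-220,26],[4,0,0],20],
])

```text
time_s: 4.65
ee_pos: [0.5032, 0.0155, 0.114]
eef_rot: [-2.166, 0.116, 2.167]
ft_force: [1.8, 0.1, -2.4]
opening: 0.0295
```

Run:
```python
from go import *
tool_fix()
print(to(*plate_goal(4,-4,60,4)))
```

```text
hole [  34.72 -161.66   68.91] tail [ -57.28 -162.71   68.94] yaw -6.14 pitch -0.02
(array([   4.94, -158.41,   30.58]), array([0.66, 4.02, 0.02]))
```

Call:
jog_arm([
  [[0,-50,10],[0.2,1,0],20],
  [[0,-100,20],[0.6,2,0],20],
  [[0,-140,28],[0.6,4,0],20],
  [[5,-157,30],[0.6,4,0],20],
  [[5,-157,30],[0.6,4,0],20],
])

```text
time_s: 5.28
ee_pos: [0.4903, 0.1739, 0.1087]
eef_rot: [-2.237, 0.129, 2.088]
ft_force: [0.8, -0.2, -2.4]
opening: 0.0292
```

Run:
```python
from go import *
import cv2
show()
im,d=env.get_image("scene");cv2.imwrite("pics/scene3.png",im[:,:,::-1])
cv2.imwrite("pics/scene3c.png",cv2.resize(im[150:330,280:500][:,:,::-1],None,fx=3,fy=3,interpolation=cv2.INTER_CUBIC))
im,d=env.get_image("top");cv2.imwrite("pics/top3.png",im[:,:,::-1])
tool_fix();show()
print(to(*plate_goal(4,-4,15,4)))
```

```text
t 5.28 pos [490.33 173.86 108.72] F [ 0.77 -0.16 -2.38] M [0.08 0.09 0.02] open 29.25
toolaxes x,y,z cols [[0.068, -0.115, -0.991], [-0.008, -0.993, 0.115], [-0.998, 0.0, -0.069]]
hole [ 5.36 -7.51 66.32] tail [-86.42  -7.66  59.97] yaw -6.71 pitch 3.96
t 5.38 pos [490.73 172.57 109.01] F [-0.18 -0.23 -2.67] M [ 0.02  0.07 -0.02] open 29.5
toolaxes x,y,z cols [[0.069, -0.117, -0.991], [-0.008, -0.993, 0.117], [-0.998, 0.0, -0.069]]
(array([44.73, -3.57,  4.47]), array([0.09, 0.04, 0.  ]))
```

View pics/scene3c.png

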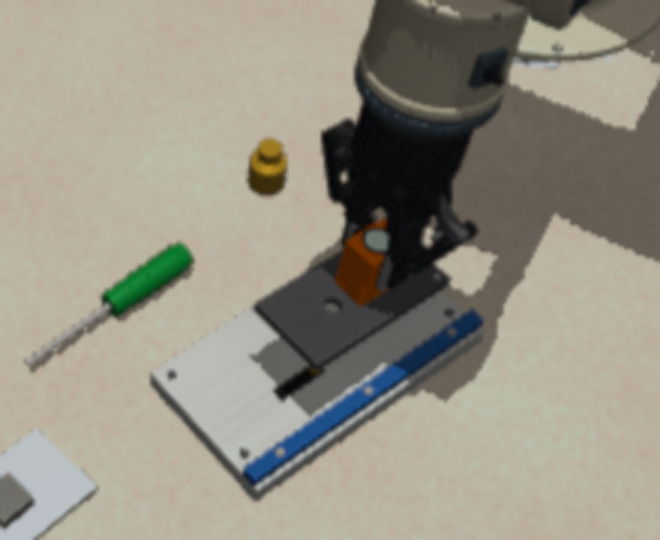

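View pics/top3.png

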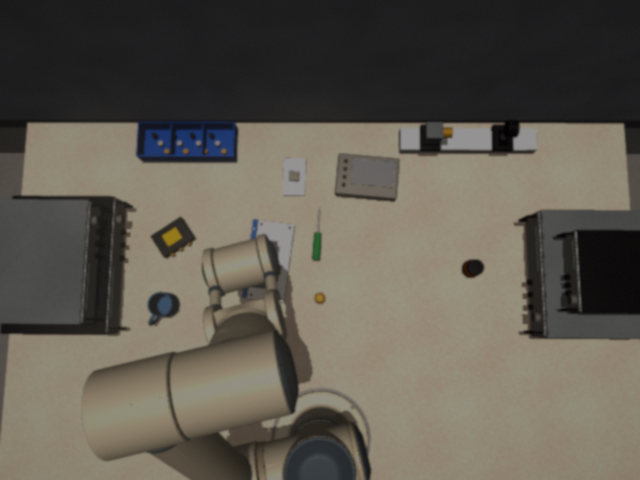

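The plate hangs nose up over the fixture, short of the slot and clear of the fence, with about 8 mm of gap. Lowering to just above the fence top.

Call:
jog_arm([
  [[12,-1,1],[0,0,0],20],
  [[25,-2,2],[0,0,0],20],
  [[37,-3,4],[0,0,0],20],
  [[44.7,-3.5,4.5],[0,0,0],20],
  [[44.7,-3.5,4.5],[0,0,0],20],
])

```text
time_s: 6.0
ee_pos: [0.4893, 0.1769, 0.0637]
eef_rot: [-2.236, 0.131, 2.088]
ft_force: [-0.2, 0.6, -2.1]
opening: 0.0293
```

Run:
```python
from go import *
import cv2
im,d=env.get_image("scene");cv2.imwrite("pics/scene4.png",im[:,:,::-1])
cv2.imwrite("pics/scene4c.png",cv2.resize(im[180:330,310:460][:,:,::-1],None,fx=4,fy=4,interpolation=cv2.INTER_CUBIC))
for q in("hole","fence","slot","housing_top"):print(q,env.place_of(q,"scene")[:2])
tool_fix();show()
print(to(*plate_goal(4,-4,3,4)))
```

```text
hole [{'pixel': [387.6, 264.2], 'score': 0.71}]
fence []
slot [{'pixel': [381.0, 275.3], 'score': 0.89}, {'pixel': [315.8, 254.1], 'score': 0.66}]
housing_top [{'pixel': [405.7, 245.0], 'score': 0.73}]
hole [ 4.05 -3.18 22.09] tail [-87.72  -3.35  15.61] yaw -6.7 pitch 4.03
t 6.25 pos [489.91 177.    64.73] F [ 0.06  0.93 -2.66] M [-0.01  0.03  0.06] open 29.27
toolaxes x,y,z cols [[0.07, -0.117, -0.991], [-0.008, -0.993, 0.116], [-0.998, -0.001, -0.07]]
(array([12.61,  0.74,  0.93]), array([ 0.1 , -0.03,  0.04]))
```

View pics/scene4c.png

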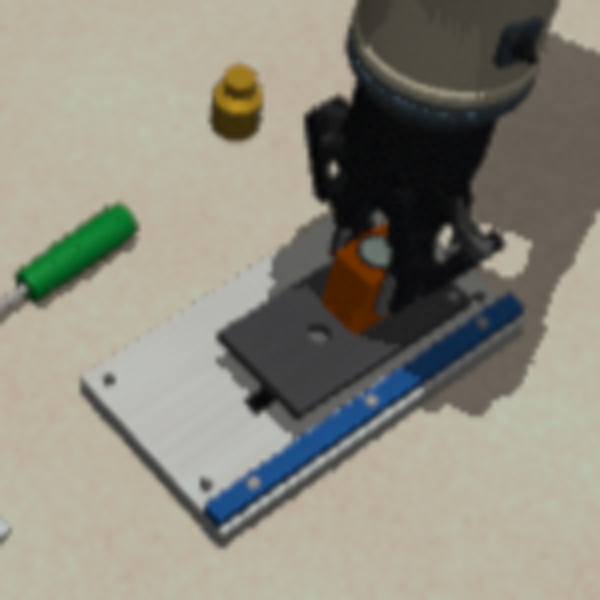

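```bash
cat > ov.py <<'E'
from go import *
from h import proj
import cv2,sys
def overlay(src,out,roi,sc,held=True,plate=None):
    im=cv2.imread(src);u0,v0,u1,v1=roi
    a=cv2.resize(im[v0:v1,u0:u1],None,fx=sc,fy=sc,interpolation=cv2.INTER_CUBIC)
    def pl(P,col,closed=True):
        q=((proj("scene",P)-[u0,v0]+.5)*sc-.5);cv2.polylines(a,[np.round(q*8).astype(np.int32)],closed,col,1,cv2.LINE_AA,3)
    c,sn=np.cos(FY),np.sin(FY)
    F=lambda p:np.array([[FX[0]+(c*x-sn*y)/1e3,FX[1]+(sn*x+c*y)/1e3,z/1e3] for x,y,z in p])
    pl(F([(-120,35.5,30),(120,35.5,30)]),(0,255,255),False)
    pl(F([(-120,35.5,20),(120,35.5,20)]),(0,255,0),False)
    pl(F([(-120,-77,20),(120,-77,20),(120,53,20),(-120,53,20)]),(0,0,255))
    if held:
        s=env.read_state();r=R.from_rotvec(s["eef_rot"]).as_matrix()
        y=-r[:,1];z=-r[:,0];x=np.cross(y,z);Rp=np.c_[x,y,z];o=s["ee_pos"]-Rp@TP
    else: o,Rp=plate
    t=np.linspace(0,6.28,40)
    W=lambda p:o+np.array(p)/1e3@Rp.T
    pl(W([(-70,-35,8),(70,-35,8),(70,35,8),(-70,35,8)]),(255,0,255))
    pl(W(np.c_[22+6.5*np.cos(t),6.5*np.sin(t),0*t+8]),(255,0,255))
    pl(W([(-32,-15,58),(8,-15,58),(8,15,58),(-32,15,58)]),(255,255,0))
    cv2.imwrite(out,a)
E
python3 -c "
from ov import *
overlay('pics/scene4.png','pics/ov4.png',(325,215,455,315),6)"
```

```text
(no output)
```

View pics/ov4.png

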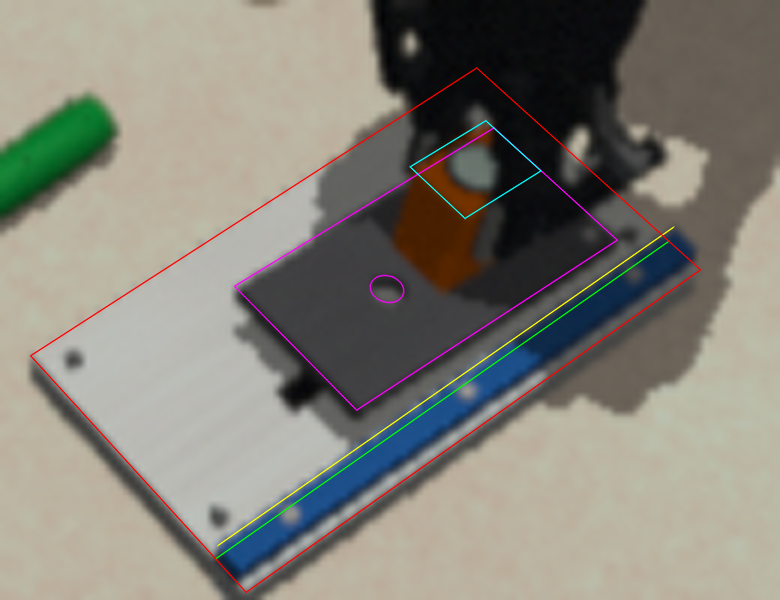

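Run:
```python
from h import *
for n in("scene","top"):
    im=cv2.imread(f"pics/{n}0.png").astype(np.float32)
    X=np.arange(.42,.63,.002);Y=np.arange(.26,.15,-.0005)
    G=np.array([[x,y,.03] for x in X for y in Y]);q=proj(n,G).astype(np.float32)
    a=cv2.remap(im,q[:,0].reshape(len(X),-1),q[:,1].reshape(len(X),-1),cv2.INTER_LINEAR)
    s=a[:,:,0]-a[:,:,2]
    pts=[[],[]]
    for i,x in enumerate(X):
        r=s[i];k=np.argmax(r);m=r[k]
        if m<40: continue
        for side,rng in((0,range(k,len(Y)-1)),(1,range(k,0,-1))):
            for j in rng:
                if r[j]<m/2: pts[side].append((x,Y[j]));break
    for side in(0,1):
        p=np.array(pts[side]);
        c=np.polyfit(p[:,0],p[:,1],1)
        for _ in range(3):
            e=p[:,1]-np.polyval(c,p[:,0]);p2=p[abs(e)<.0015];c=np.polyfit(p2[:,0],p2[:,1],1)
        print(n,["inner","outer"][side],"yaw",np.degrees(np.arctan(c[0])).round(2),"y@x=.5217",np.polyval(c,.5217).round(4),len(p2))
c=np.cos(np.radians(6.8));print("model inner y@x0",.1765+.0355/c,"outer",.1765+.0495/c)
```

```text
scene inner yaw -6.94 y@x=.5217 0.2127 95
scene outer yaw -6.88 y@x=.5217 0.227 105
top inner yaw -6.97 y@x=.5217 0.2117 96
top outer yaw -7.04 y@x=.5217 0.2243 96
model inner y@x0 0.21225149359185105 outer 0.2263506741632853
```

```bash
sed -i 's/np.radians(-6.8)/np.radians(-6.95)/' go.py
python3 - <<'E'
from go import *
tool_fix()
print(to(*plate_goal(4,-3,3,4)))
E
```

```text
hole [ 4.06 -3.17 22.09] tail [-87.71  -3.58  15.61] yaw -6.7 pitch 4.03
(array([12.61, -0.34,  0.94]), array([ 0.25, -0.03,  0.05]))
```

Call:
jog_arm([
  [[4,0,0.5],[0.25,0,0],20],
  [[8,0,0.5],[0.25,0,0],20],
  [[11,0,1],[0.25,0,0],20],
  [[12.5,0,1],[0.25,0,0],20],
  [[12.5,0,1],[0.25,0,0],20],
])

```text
time_s: 6.88
ee_pos: [0.4895, 0.177, 0.0517]
eef_rot: [-2.234, 0.135, 2.084]
ft_force: [0.1, 0.2, -1.9]
opening: 0.0293
```

Run:
```python
from go import *
tool_fix();show()
import cv2
im,d=env.get_image("scene");cv2.imwrite("pics/scene5.png",im[:,:,::-1])
from ov import overlay
overlay('pics/scene5.png','pics/ov5.png',(325,215,455,315),6)
tool_fix();show()
```

```text
hole [ 3.63 -3.42  9.01] tail [-88.14  -3.42   2.62] yaw -6.95 pitch 3.99
t 6.88 pos [489.49 176.96  51.69] F [ 0.05  0.19 -1.87] M [0.01 0.06 0.01] open 29.33
toolaxes x,y,z cols [[0.069, -0.121, -0.99], [-0.008, -0.993, 0.121], [-0.998, -0.001, -0.069]]
hole [ 3.72 -3.41  9.14] tail [-88.06  -3.4    2.73] yaw -6.95 pitch 4.0
t 6.92 pos [489.58 176.97  51.81] F [ 0.22 -0.08 -3.34] M [-0.01  0.07 -0.  ] open 29.51
toolaxes x,y,z cols [[0.069, -0.121, -0.99], [-0.008, -0.993, 0.121], [-0.998, -0.001, -0.07]]
```

View pics/ov5.png

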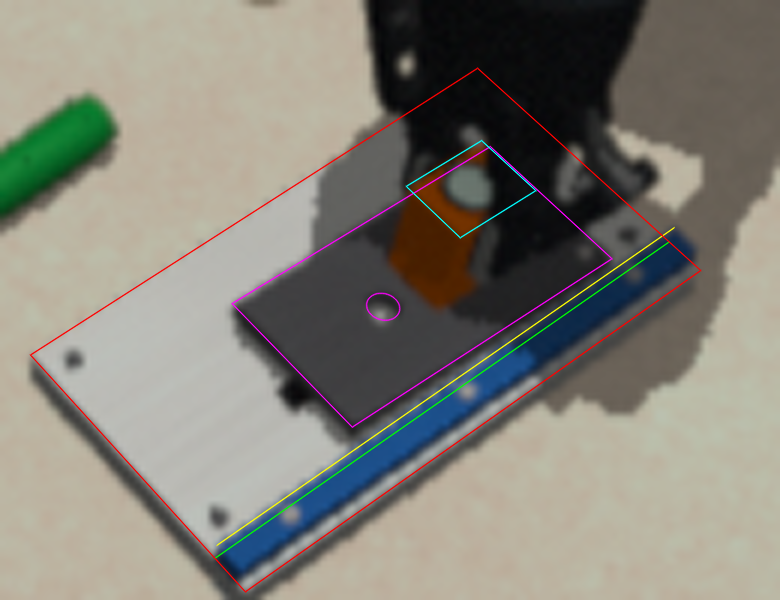

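Call:
jog_arm([
  [[0,-1,0],[0,0,0],20],
  [[0,-2,0],[0,0,0],20],
  [[0,-2.6,0],[0,0,0],20],
  [[0,-2.6,0],[0,0,0],20],
  [[0,-2.6,0],[0,0,0],20],
])

```text
time_s: 7.55
ee_pos: [0.4899, 0.1796, 0.0518]
eef_rot: [-2.235, 0.135, 2.084]
ft_force: [0.2, -0.9, -2.9]
opening: 0.0296
```

Run:
```python
from go import *
tool_fix();show()
```

```text
hole [ 3.7  -0.8   9.18] tail [-88.08  -0.8    2.76] yaw -6.95 pitch 4.0
t 7.55 pos [489.87 179.56  51.85] F [ 0.25 -0.95 -2.9 ] M [0.04 0.03 0.04] open 29.55
toolaxes x,y,z cols [[0.069, -0.121, -0.99], [-0.008, -0.993, 0.121], [-0.998, -0.001, -0.07]]
```

Call:
jog_arm([
  [[0,-0.3,0],[0,0,0],20],
  [[0,-0.5,0],[0,0,0],20],
  [[0,-0.7,0],[0,0,0],20],
  [[0,-0.7,0],[0,0,0],20],
  [[0,-0.7,0],[0,0,0],20],
])

```text
time_s: 8.18
ee_pos: [0.4899, 0.1802, 0.0518]
eef_rot: [-2.235, 0.135, 2.084]
ft_force: [0.3, -2.1, -1.3]
opening: 0.0297
```

Run:
```python
from go import *
tool_fix();show()
```

```text
hole [ 3.67 -0.16  9.17] tail [-88.11  -0.16   2.76] yaw -6.95 pitch 3.99
t 8.18 pos [489.92 180.2   51.84] F [ 0.25 -2.12 -1.32] M [-0.32  0.08 -0.14] open 29.69
toolaxes x,y,z cols [[0.069, -0.121, -0.99], [-0.008, -0.993, 0.121], [-0.998, -0.001, -0.07]]
```

Call:
jog_arm([
  [[0,0.4,0],[0,0,0],20],
  [[0.7,0.4,0],[0,0,0],20],
  [[1.3,0.4,0],[0,0,0],20],
  [[1.8,0.4,0],[0,0,0],20],
  [[1.8,0.4,0],[0,0,0],20],
])

```text
time_s: 8.8
ee_pos: [0.49, 0.1798, 0.05]
eef_rot: [-2.235, 0.135, 2.084]
ft_force: [-0.2, 0.6, -2.7]
opening: 0.0293
```

Run:
```python
from go import *
tool_fix();show()
```

```text
hole [ 3.81 -0.5   7.32] tail [-87.97  -0.5    0.91] yaw -6.95 pitch 4.0
t 8.8 pos [490.01 179.84  49.99] F [-0.15  0.56 -2.65] M [ 0.01  0.1  -0.01] open 29.31
toolaxes x,y,z cols [[0.069, -0.121, -0.99], [-0.008, -0.993, 0.121], [-0.998, -0.001, -0.07]]
```

Call:
jog_arm([
  [[0.3,0,0],[0,0,0],20],
  [[0.6,0,0],[0,0,0],20],
  [[0.8,0,0],[0,0,0],20],
  [[0.8,0,0],[0,0,0],20],
  [[0.8,0,0],[0,0,0],20],
])

```text
time_s: 9.43
ee_pos: [0.4901, 0.1798, 0.0493]
eef_rot: [-2.235, 0.135, 2.084]
ft_force: [0.3, 0.4, -1.0]
opening: 0.0297
```

Run:
```python
from go import *
tool_fix();show()
```

```text
hole [ 3.9  -0.5   6.61] tail [-87.87  -0.51   0.19] yaw -6.95 pitch 4.0
t 9.43 pos [490.1  179.83  49.27] F [ 0.32  0.41 -1.03] M [ 0.02  0.04 -0.03] open 29.66
toolaxes x,y,z cols [[0.069, -0.121, -0.99], [-0.008, -0.993, 0.121], [-0.998, -0.001, -0.07]]
```

Call:
jog_arm([
  [[0.2,0,0],[0,0,0],20],
  [[0.4,0,0],[0,0,0],20],
  [[0.4,0,0],[0,0,0],20],
  [[0.4,0,0],[0,0,0],20],
  [[0.4,0,0],[0,0,0],20],
])

```text
time_s: 10.05
ee_pos: [0.4902, 0.1798, 0.0489]
eef_rot: [-2.235, 0.135, 2.084]
ft_force: [-0.2, 0.4, 3.4]
opening: 0.0293
```

Run:
```python
from go import *
tool_fix();show()
```

```text
hole [ 3.97 -0.48  6.27] tail [-87.81  -0.48  -0.16] yaw -6.95 pitch 4.01
t 10.05 pos [490.17 179.84  48.93] F [-0.17  0.41  3.44] M [-0.06  0.23  0.04] open 29.28
toolaxes x,y,z cols [[0.069, -0.121, -0.99], [-0.008, -0.993, 0.121], [-0.998, -0.001, -0.07]]
```

Force rose from -2.7 to +3.4 N as I lowered, so the plate is down. Easing off slightly and letting go.

Call:
jog_arm([
  [[-0.2,0,0],[0,0,0],20],
  [[-0.2,0,0],[0,0,0],40],
  [[-0.2,0,0],[0,0,0],50],
  [[-0.2,0,0],[0,0,0],60],
  [[-0.2,0,0],[0,0,0],60],
], grip_force=20)

```text
time_s: 10.68
ee_pos: [0.4901, 0.1798, 0.049]
eef_rot: [-2.235, 0.135, 2.084]
ft_force: [0.3, -0.1, 0.7]
opening: 0.051
```

Run:
```python
from go import *
tool_fix();show()
import cv2
im,d=env.get_image("scene");cv2.imwrite("pics/scene6.png",im[:,:,::-1])
from ov import overlay
overlay('pics/scene6.png','pics/ov6.png',(325,215,455,315),6)
```

```text
hole [ 3.93 -0.49  6.37] tail [-8.785e+01 -4.900e-01 -5.000e-02] yaw -6.95 pitch 4.0
t 10.68 pos [490.13 179.84  49.04] F [ 0.3  -0.11  0.67] M [-0.02  0.02 -0.02] open 50.95
toolaxes x,y,z cols [[0.069, -0.121, -0.99], [-0.008, -0.993, 0.121], [-0.998, -0.001, -0.07]]
```

View pics/ov6.png

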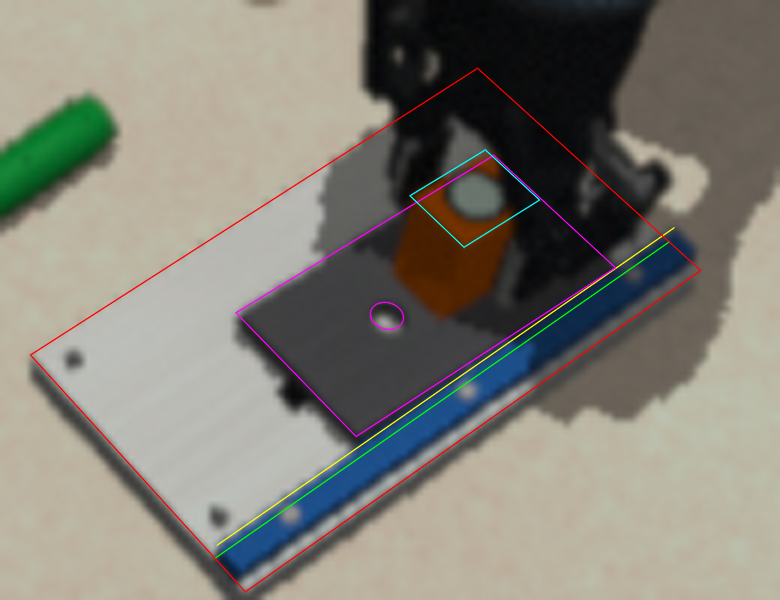

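The plate now rests on its own at the overlaid pose: pitch 4°, hole centre near fixture x = 4 (slot starts at 9), and the long edge at the fence. Next I'll rise, shut the fingers and go behind the housing.

Call:
jog_arm([
  [[-10,0,0],[0,0,0],60],
  [[-35,0,0],[0,0,0],60],
  [[-70,0,0],[0,0,0],60],
  [[-70,0,22],[0,0,0],0],
  [[-70,0,46],[0,0,0],0],
])

```text
time_s: 11.35
ee_pos: [0.4396, 0.1861, 0.1167]
eef_rot: [-2.236, 0.135, 2.081]
ft_force: [0.1, -1.3, -1.3]
opening: 0.0154
```

Run:
```python
from go import *
tool_fix();show()
import cv2
im,d=env.get_image("scene");cv2.imwrite("pics/scene7.png",im[:,:,::-1])
from ov import overlay
p,r=plate_goal(3.93,-.49,0,4.0)
Rp=(R.from_euler('z',FY)*R.from_euler('y',-np.radians(4))).as_matrix()
overlay('pics/scene7.png','pics/ov7.png',(325,215,455,315),6,False,(p-Rp@TP,Rp))
```

```text
hole [-46.98  -0.42  74.11] tail [-138.75   -0.39   67.54] yaw -6.97 pitch 4.09
t 11.35 pos [439.56 186.06 116.72] F [ 0.15 -1.27 -1.33] M [ 0.05  0.01 -0.02] open 15.4
toolaxes x,y,z cols [[0.071, -0.121, -0.99], [-0.007, -0.993, 0.121], [-0.997, -0.001, -0.071]]
```

View pics/ov7.png

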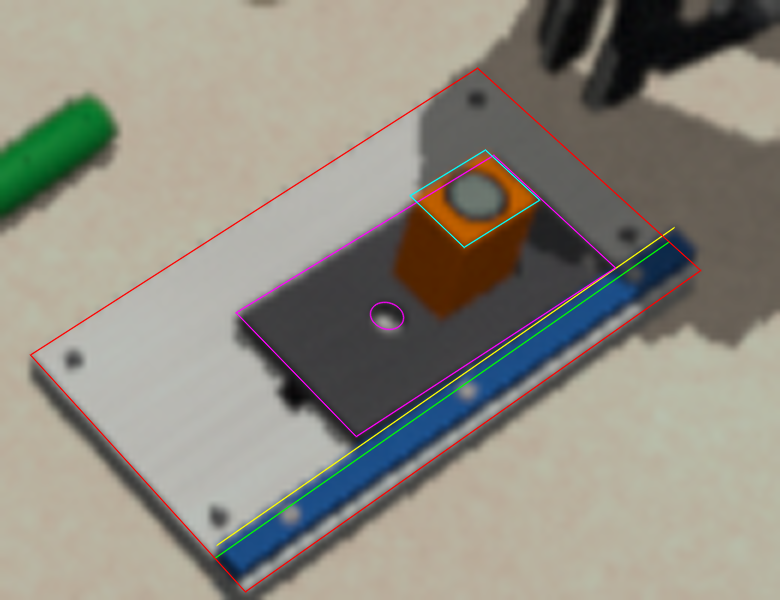

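The free plate still matches the predicted propped outline (hole at (387,318), housing top at (475,198)). Now I'll lower the shut fingers behind the housing.

Call:
jog_arm([
  [[0,0,0],[0,0,0],0],
  [[20,0,0],[0,0,0],0],
  [[45,0,0],[0,0,0],0],
  [[65,0,0],[0,0,0],0],
  [[72,0,0],[0,0,0],0],
])

```text
time_s: 12.02
ee_pos: [0.4452, 0.1852, 0.0432]
eef_rot: [-2.234, 0.135, 2.084]
ft_force: [-0.5, -0.2, -0.6]
opening: -0.0001
```

Run:
```python
from go import *
tool_fix();show()
```

```text
hole [-41.3   -0.57   0.47] tail [-133.08   -0.55   -5.9 ] yaw -6.96 pitch 3.97
t 12.03 pos [445.24 185.24  43.16] F [-0.55 -0.23 -0.63] M [ 0.    0.01 -0.01] open -0.1
toolaxes x,y,z cols [[0.069, -0.121, -0.99], [-0.008, -0.993, 0.121], [-0.998, -0.0, -0.069]]
```

Call:
jog_arm([
  [[0.3,0,-4],[0,0,0],0],
  [[0.6,0,-8],[0,0,0],0],
  [[0.8,0,-11],[0,0,0],0],
  [[0.9,0,-13],[0,0,0],0],
  [[0.9,0,-13],[0,0,0],0],
])

```text
time_s: 12.65
ee_pos: [0.4578, 0.1838, 0.044]
eef_rot: [-2.235, 0.135, 2.083]
ft_force: [0.1, -0.9, -0.5]
opening: -0.0001
```

Run:
```python
from go import *
tool_fix();show()
```

```text
hole [-28.59  -0.46   1.38] tail [-120.37   -0.45   -5.07] yaw -6.95 pitch 4.02
t 12.65 pos [457.84 183.81  44.04] F [ 0.06 -0.88 -0.49] M [-0.04  0.03  0.01] open -0.05
toolaxes x,y,z cols [[0.07, -0.121, -0.99], [-0.008, -0.993, 0.121], [-0.998, -0.001, -0.07]]
```

Call:
jog_arm([
  [[0,0,-0.6],[0,0,0],0],
  [[0.1,0,-1.2],[0,0,0],0],
  [[0.1,0,-1.8],[0,0,0],0],
  [[0.1,0,-2.4],[0,0,0],0],
  [[0.2,0,-3],[0,0,0],0],
])

```text
time_s: 13.28
ee_pos: [0.4603, 0.1834, 0.0438]
eef_rot: [-2.234, 0.135, 2.085]
ft_force: [-2.7, 0.8, 2.1]
opening: 0.0
```

Run:
```python
from go import *
tool_fix();show()
```

```text
hole [-26.12  -0.6    1.1 ] tail [-117.9    -0.59   -5.26] yaw -6.95 pitch 3.96
t 13.28 pos [460.31 183.37  43.79] F [-2.7   0.77  2.14] M [0.21 0.41 0.08] open 0.02
toolaxes x,y,z cols [[0.069, -0.121, -0.99], [-0.008, -0.993, 0.121], [-0.998, -0.0, -0.069]]
```

Contact with the housing at about 3 N. Continuing to nudge in small steps.

Call:
jog_arm([
  [[0,0,-0.4],[0,0,0],0],
  [[0.1,0,-0.8],[0,0,0],0],
  [[0.1,0,-1.2],[0,0,0],0],
  [[0.1,0,-1.6],[0,0,0],0],
  [[0.1,0,-2],[0,0,0],0],
])

```text
time_s: 13.9
ee_pos: [0.4628, 0.1832, 0.0439]
eef_rot: [-2.235, 0.135, 2.083]
ft_force: [-1.1, 0.1, -0.7]
opening: 0.0002
```

Run:
```python
from go import *
tool_fix();show()
```

```text
hole [-23.62  -0.47   1.22] tail [-115.39   -0.46   -5.21] yaw -6.96 pitch 4.01
t 13.9 pos [462.79 183.19  43.88] F [-1.11  0.1  -0.72] M [0.06 0.17 0.03] open 0.21
toolaxes x,y,z cols [[0.07, -0.121, -0.99], [-0.008, -0.993, 0.121], [-0.998, -0.001, -0.07]]
```

Call:
jog_arm([
  [[0,0,-0.4],[0,0,0],0],
  [[0.1,0,-0.8],[0,0,0],0],
  [[0.1,0,-1.2],[0,0,0],0],
  [[0.1,0,-1.6],[0,0,0],0],
  [[0.1,0,-2],[0,0,0],0],
])

```text
time_s: 14.52
ee_pos: [0.4647, 0.1829, 0.0439]
eef_rot: [-2.235, 0.135, 2.084]
ft_force: [-0.9, -0.4, 0.2]
opening: -0.0001
```

Run:
```python
from go import *
tool_fix();show()
import cv2
im,d=env.get_image("scene");cv2.imwrite("pics/scene8.png",im[:,:,::-1])
from ov import overlay
hx=9
p,r=plate_goal(hx,-.3,0,3.9)
Rp=(R.from_euler('z',FY)*R.from_euler('y',-np.radians(3.9))).as_matrix()
overlay('pics/scene8.png','pics/ov8.png',(325,215,455,315),6,False,(p-Rp@TP,Rp))
```

```text
hole [-21.72  -0.49   1.26] tail [-113.5    -0.49   -5.16] yaw -6.95 pitch 4.0
t 14.53 pos [464.67 182.94  43.93] F [-0.94 -0.38  0.22] M [-0.02  0.16  0.05] open -0.07
toolaxes x,y,z cols [[0.069, -0.121, -0.99], [-0.008, -0.993, 0.121], [-0.998, -0.001, -0.07]]
```

View pics/ov8.png

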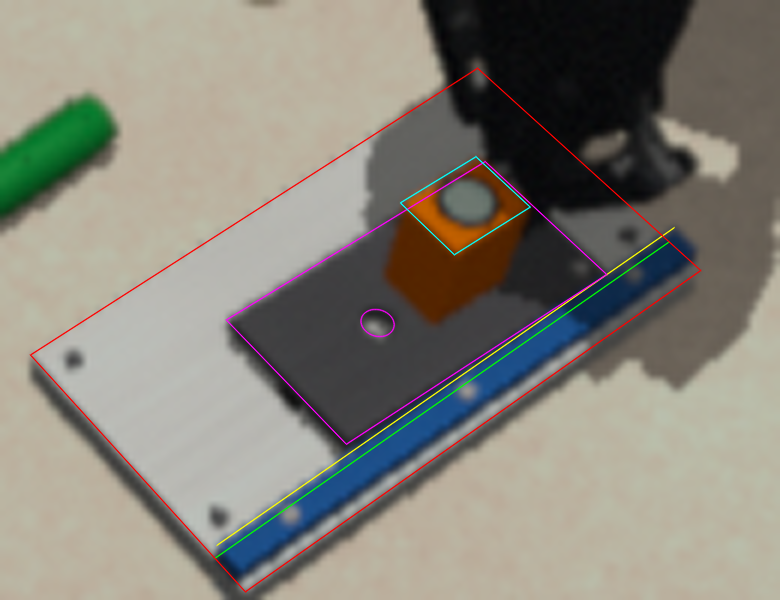

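The plate is sliding straight along the fence at about 1 to 3 N, with the hole now at about x = 8.5. Continuing.

Call:
jog_arm([
  [[0,0,-0.4],[0,0,0],0],
  [[0.1,0,-0.8],[0,0,0],0],
  [[0.1,0,-1.2],[0,0,0],0],
  [[0.1,0,-1.6],[0,0,0],0],
  [[0.1,0,-2],[0,0,0],0],
])

```text
time_s: 15.2
ee_pos: [0.4667, 0.1827, 0.044]
eef_rot: [-2.235, 0.135, 2.084]
ft_force: [-0.6, -0.4, -1.8]
opening: -0.0001
```

Call:
jog_arm([
  [[0,0,-0.3],[0,0,0],0],
  [[0.1,0,-0.6],[0,0,0],0],
  [[0.1,0,-0.9],[0,0,0],0],
  [[0.1,0,-1.2],[0,0,0],0],
  [[0.1,0,-1.5],[0,0,0],0],
])

```text
time_s: 15.82
ee_pos: [0.4682, 0.1825, 0.044]
eef_rot: [-2.235, 0.135, 2.084]
ft_force: [-0.8, 0.2, -0.5]
opening: 0.0003
```

Run:
```python
from go import *
tool_fix();show()
import cv2
im,d=env.get_image("scene");cv2.imwrite("pics/scene9.png",im[:,:,::-1])
from ov import overlay
hx=12
p,r=plate_goal(hx,-.3,0,3.9)
Rp=(R.from_euler('z',FY)*R.from_euler('y',-np.radians(3.9))).as_matrix()
overlay('pics/scene9.png','pics/ov9.png',(325,215,455,315),6,False,(p-Rp@TP,Rp))
```

```text
hole [-18.19  -0.48   1.35] tail [-109.96   -0.48   -5.08] yaw -6.95 pitch 4.01
t 15.82 pos [468.18 182.52  44.02] F [-0.75  0.18 -0.47] M [0.01 0.13 0.01] open 0.27
toolaxes x,y,z cols [[0.069, -0.121, -0.99], [-0.008, -0.993, 0.121], [-0.998, -0.001, -0.07]]
```

View pics/ov9.png

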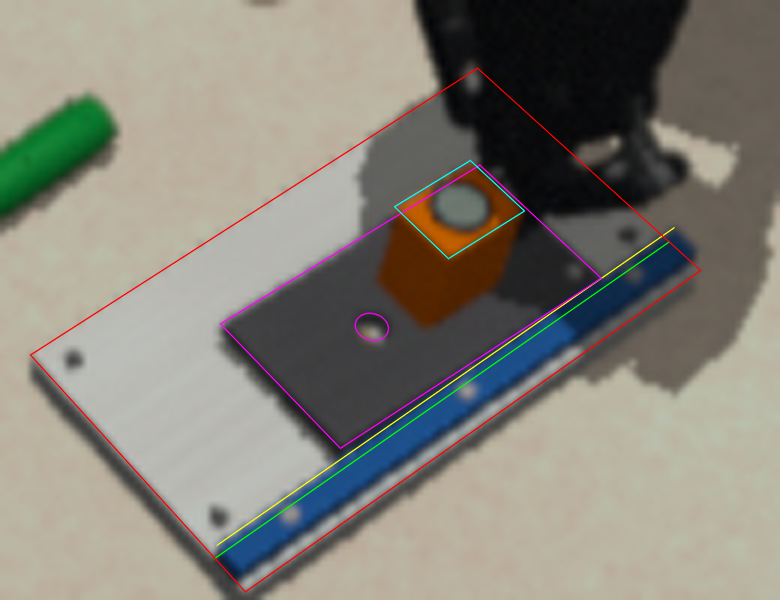

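Call:
jog_arm([
  [[0,0,-0.3],[0,0,0],0],
  [[0,0,-0.5],[0,0,0],0],
  [[0.1,0,-0.8],[0,0,0],0],
  [[0.1,0,-1],[0,0,0],0],
  [[0.1,0,-1.2],[0,0,0],0],
])

```text
time_s: 16.5
ee_pos: [0.4693, 0.1824, 0.044]
eef_rot: [-2.235, 0.135, 2.084]
ft_force: [-0.5, -0.5, -0.3]
opening: -0.0003
```

Run:
```python
from go import *
tool_fix();show()
```

```text
hole [-17.03  -0.49   1.32] tail [-108.81   -0.49   -5.1 ] yaw -6.95 pitch 4.0
t 16.5 pos [469.32 182.37  43.99] F [-0.53 -0.46 -0.33] M [-0.01  0.06  0.07] open -0.27
toolaxes x,y,z cols [[0.069, -0.121, -0.99], [-0.008, -0.993, 0.121], [-0.998, -0.001, -0.07]]
```

Call:
jog_arm([
  [[0,0,-0.2],[0,0,0],0],
  [[0,0,-0.4],[0,0,0],0],
  [[0.1,0,-0.6],[0,0,0],0],
  [[0.1,0,-0.8],[0,0,0],0],
  [[0.1,0,-1],[0,0,0],0],
])

```text
time_s: 17.12
ee_pos: [0.4703, 0.1823, 0.0439]
eef_rot: [-2.235, 0.135, 2.084]
ft_force: [0.1, 0.2, 0.4]
opening: -0.0
```

Run:
```python
from go import *
tool_fix();show()
```

```text
hole [-16.06  -0.49   1.28] tail [-107.84   -0.49   -5.14] yaw -6.95 pitch 4.0
t 17.12 pos [470.29 182.26  43.94] F [0.15 0.19 0.37] M [-0.    0.05 -0.03] open -0.02
toolaxes x,y,z cols [[0.069, -0.121, -0.99], [-0.008, -0.993, 0.121], [-0.998, -0.001, -0.07]]
```

Force fell to zero, so the plate may have dropped. Looking.

```bash
cat > look.py <<'E'
from ov import *
def look(k,hx,hy=-.3,pitch=0,yaw=None):
    im,d=env.get_image("scene");cv2.imwrite(f"pics/scene{k}.png",im[:,:,::-1])
    yaw=FY if yaw is None else yaw
    p,r=plate_goal(hx,hy,0,pitch,yaw)
    Rp=(R.from_euler('z',yaw)*R.from_euler('y',-np.radians(pitch))).as_matrix()
    overlay(f'pics/scene{k}.png',f'pics/ov{k}.png',(325,215,455,315),6,False,(p-Rp@TP,Rp))
E
python3 -c "
from look import *
look(10,14.5)"
```

```text
(no output)
```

View pics/ov10.png

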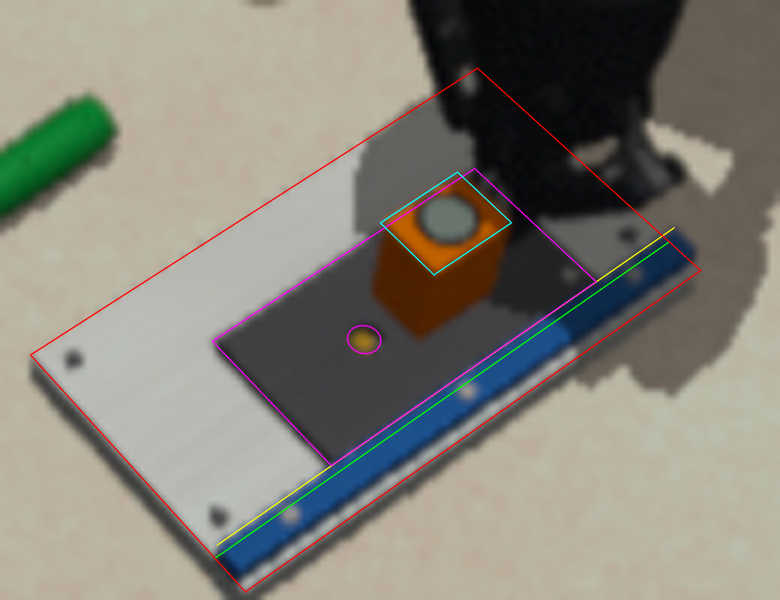

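Brass now shows in the hole at (363,340), and the plate matches the flat model, so it has dropped. A gentle push will confirm the stop.

Call:
jog_arm([
  [[0,0,-0.2],[0,0,0],0],
  [[0,0,-0.4],[0,0,0],0],
  [[0.1,0,-0.6],[0,0,0],0],
  [[0.1,0,-0.8],[0,0,0],0],
  [[0.1,0,-1],[0,0,0],0],
])

```text
time_s: 17.8
ee_pos: [0.4713, 0.1821, 0.0439]
eef_rot: [-2.235, 0.135, 2.084]
ft_force: [0.2, -0.3, -0.6]
opening: 0.0
```

Run:
```python
from go import *
show()
```

```text
t 17.8 pos [471.27 182.12  43.9 ] F [ 0.15 -0.32 -0.6 ] M [0.05 0.07 0.02] open 0.01
toolaxes x,y,z cols [[0.069, -0.121, -0.99], [-0.008, -0.993, 0.121], [-0.998, -0.001, -0.07]]
```

Call:
jog_arm([
  [[0,0,-0.2],[0,0,0],0],
  [[0,0,-0.4],[0,0,0],0],
  [[0.1,0,-0.6],[0,0,0],0],
  [[0.1,0,-0.7],[0,0,0],0],
  [[0.1,0,-0.8],[0,0,0],0],
])

```text
time_s: 18.42
ee_pos: [0.4719, 0.182, 0.0439]
eef_rot: [-2.234, 0.135, 2.084]
ft_force: [-2.8, -0.6, 0.9]
opening: -0.0003
```

Run:
```python
from go import *
show()
```

```text
t 18.43 pos [471.88 182.    43.85] F [-2.8  -0.56  0.94] M [-0.04  0.39  0.01] open -0.28
toolaxes x,y,z cols [[0.069, -0.121, -0.99], [-0.008, -0.993, 0.121], [-0.998, -0.001, -0.069]]
```

Call:
jog_arm([
  [[0,0,-0.1],[0,0,0],0],
  [[0,0,-0.2],[0,0,0],0],
  [[0,0,-0.3],[0,0,0],0],
  [[0,0,-0.4],[0,0,0],0],
  [[0,0,-0.4],[0,0,0],0],
])

```text
time_s: 19.05
ee_pos: [0.4725, 0.182, 0.0439]
eef_rot: [-2.235, 0.135, 2.084]
ft_force: [-0.1, -0.6, 0.8]
opening: -0.0001
```

Run:
```python
from go import *
show()
```

```text
t 19.05 pos [472.52 181.98  43.89] F [-0.08 -0.62  0.75] M [0.01 0.25 0.02] open -0.08
toolaxes x,y,z cols [[0.069, -0.121, -0.99], [-0.008, -0.993, 0.121], [-0.998, -0.001, -0.07]]
```

Slid a fraction within the clearance. A little further, until the push rises.

Call:
jog_arm([
  [[0,0,-0.1],[0,0,0],0],
  [[0,0,-0.2],[0,0,0],0],
  [[0,0,-0.3],[0,0,0],0],
  [[0,0,-0.4],[0,0,0],0],
  [[0,0,-0.4],[0,0,0],0],
])

```text
time_s: 19.68
ee_pos: [0.4729, 0.1819, 0.0439]
eef_rot: [-2.235, 0.135, 2.084]
ft_force: [-1.3, -0.8, 0.3]
opening: 0.0003
```

Run:
```python
from go import *
show()
from look import look
look(11,15)
```

```text
t 19.68 pos [472.87 181.93  43.9 ] F [-1.28 -0.83  0.28] M [-0.01  0.22  0.09] open 0.3
toolaxes x,y,z cols [[0.069, -0.121, -0.99], [-0.008, -0.993, 0.121], [-0.998, -0.001, -0.07]]
```

View pics/ov11.png

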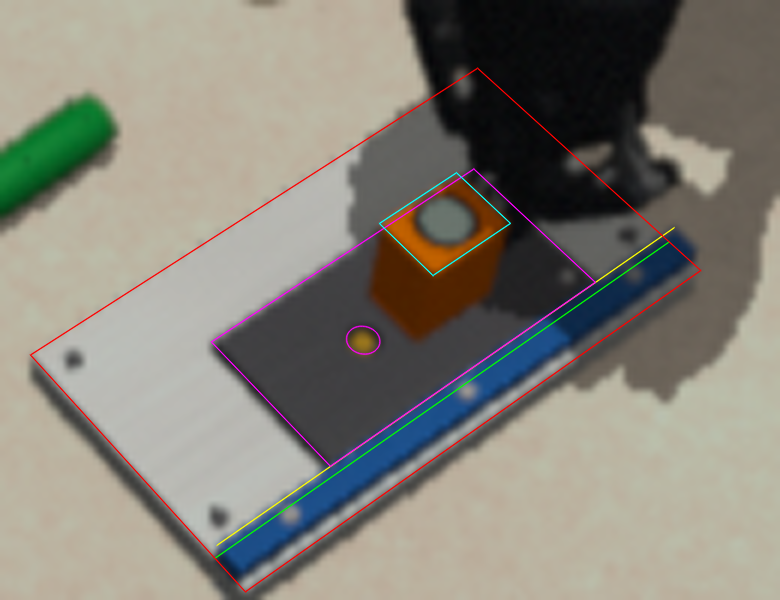

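Call:
jog_arm([
  [[0,0,-0.1],[0,0,0],0],
  [[0,0,-0.2],[0,0,0],0],
  [[0,0,-0.3],[0,0,0],0],
  [[0,0,-0.4],[0,0,0],0],
  [[0,0,-0.4],[0,0,0],0],
])

```text
time_s: 20.35
ee_pos: [0.4733, 0.1819, 0.044]
eef_rot: [-2.235, 0.135, 2.084]
ft_force: [-1.0, 0.4, -0.4]
opening: -0.0002
```

Run:
```python
from go import *
show()
```

```text
t 20.35 pos [473.3  181.88  43.96] F [-0.98  0.35 -0.43] M [0.04 0.18 0.02] open -0.21
toolaxes x,y,z cols [[0.069, -0.121, -0.99], [-0.008, -0.993, 0.121], [-0.998, -0.001, -0.07]]
```

Call:
jog_arm([
  [[0,0,-0.1],[0,0,0],0],
  [[0,0,-0.2],[0,0,0],0],
  [[0,0,-0.3],[0,0,0],0],
  [[0,0,-0.4],[0,0,0],0],
  [[0,0,-0.5],[0,0,0],0],
])

```text
time_s: 20.98
ee_pos: [0.4737, 0.1818, 0.044]
eef_rot: [-2.235, 0.135, 2.084]
ft_force: [-0.9, 0.6, -1.1]
opening: -0.0001
```

Run:
```python
from go import *
show()
```

```text
t 20.98 pos [473.73 181.82  43.99] F [-0.94  0.6  -1.1 ] M [ 0.02  0.18 -0.02] open -0.11
toolaxes x,y,z cols [[0.069, -0.121, -0.99], [-0.008, -0.993, 0.121], [-0.998, -0.001, -0.07]]
```

Call:
jog_arm([
  [[0,0,-0.1],[0,0,0],0],
  [[0,0,-0.2],[0,0,0],0],
  [[0,0,-0.3],[0,0,0],0],
  [[0,0,-0.4],[0,0,0],0],
  [[0,0,-0.5],[0,0,0],0],
])

```text
time_s: 21.6
ee_pos: [0.4743, 0.1818, 0.044]
eef_rot: [-2.235, 0.135, 2.084]
ft_force: [-1.1, 0.7, -1.5]
opening: 0.0001
```

Run:
```python
from go import *
show()
from look import look
look(12,16)
```

```text
t 21.6 pos [474.26 181.79  44.02] F [-1.13  0.74 -1.49] M [0.03 0.25 0.04] open 0.12
toolaxes x,y,z cols [[0.069, -0.121, -0.99], [-0.008, -0.993, 0.121], [-0.998, -0.001, -0.07]]
```

View pics/ov12.png

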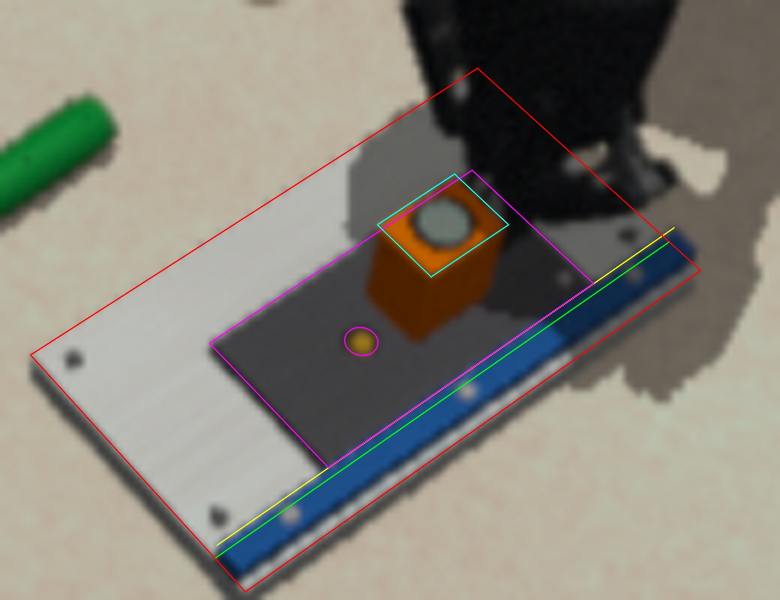

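Call:
jog_arm([
  [[0,0,-0.1],[0,0,0],0],
  [[0,0,-0.2],[0,0,0],0],
  [[0,0,-0.3],[0,0,0],0],
  [[0,0,-0.4],[0,0,0],0],
  [[0,0,-0.5],[0,0,0],0],
])

```text
time_s: 22.28
ee_pos: [0.4747, 0.1817, 0.0441]
eef_rot: [-2.235, 0.135, 2.084]
ft_force: [-1.1, 0.2, -0.9]
opening: 0.0001
```

Run:
```python
from go import *
show()
```

```text
t 22.27 pos [474.73 181.71  44.05] F [-1.05  0.21 -0.88] M [0.02 0.22 0.03] open 0.12
toolaxes x,y,z cols [[0.069, -0.121, -0.99], [-0.008, -0.993, 0.121], [-0.998, -0.001, -0.07]]
```

Call:
jog_arm([
  [[0,0,-0.1],[0,0,0],0],
  [[0,0,-0.2],[0,0,0],0],
  [[0,0,-0.3],[0,0,0],0],
  [[0,0,-0.4],[0,0,0],0],
  [[0,0,-0.4],[0,0,0],0],
])

```text
time_s: 22.9
ee_pos: [0.4749, 0.1816, 0.044]
eef_rot: [-2.234, 0.135, 2.084]
ft_force: [-3.0, 0.3, -0.5]
opening: 0.0002
```

Run:
```python
from go import *
show()
```

```text
t 22.9 pos [474.94 181.63  44.04] F [-3.01  0.26 -0.5 ] M [ 0.06  0.52 -0.02] open 0.17
toolaxes x,y,z cols [[0.069, -0.121, -0.99], [-0.008, -0.993, 0.121], [-0.998, -0.001, -0.069]]
```

Call:
jog_arm([
  [[0,0,-0.1],[0,0,0],0],
  [[0,0,-0.2],[0,0,0],0],
  [[0,0,-0.3],[0,0,0],0],
  [[0,0,-0.3],[0,0,0],0],
  [[0,0,-0.3],[0,0,0],0],
])

```text
time_s: 23.52
ee_pos: [0.475, 0.1816, 0.044]
eef_rot: [-2.234, 0.135, 2.085]
ft_force: [-4.7, 2.0, -0.5]
opening: -0.0001
```

Run:
```python
from go import *
show()
```

```text
t 23.52 pos [475.04 181.58  44.01] F [-4.7   2.01 -0.46] M [0.17 0.87 0.03] open -0.05
toolaxes x,y,z cols [[0.069, -0.121, -0.99], [-0.008, -0.993, 0.121], [-0.998, -0.0, -0.069]]
```

The push rose to 5 N with almost no travel, so the plate has stopped on the pin. Backing away.

Call:
jog_arm([
  [[0,0,2],[0,0,0],0],
  [[0,0,8],[0,0,0],0],
  [[-5,0,20],[0,0,0],0],
  [[-40,0,30],[0,0,0],0],
  [[-90,0,30],[0,0,0],0],
])

```text
time_s: 24.15
ee_pos: [0.4372, 0.1857, 0.132]
eef_rot: [-2.232, 0.136, 2.088]
ft_force: [1.4, 1.2, 0.8]
opening: 0.0001
```

Call:
jog_arm([
  [[-30,40,0],[0,0,0],0],
  [[-60,90,0],[0,0,0],0],
  [[-60,140,10],[0,0,0],0],
  [[-60,190,10],[0,0,0],0],
  [[-60,240,10],[0,0,0],0],
])

```text
time_s: 24.78
ee_pos: [0.3954, -0.0517, 0.1911]
eef_rot: [-2.236, 0.135, 2.083]
ft_force: [1.1, 1.3, -0.2]
opening: 0.0
```

Run:
```python
from go import *
show()
from look import look
look(13,16.5)
im,d=env.get_image("top");cv2=__import__("cv2");cv2.imwrite("pics/top13.png",im[:,:,::-1]);np.save("pics/top13d.npy",d)
cv2.imwrite("pics/top13c.png",cv2.resize(im[200:320,200:340][:,:,::-1],None,fx=5,fy=5,interpolation=cv2.INTER_CUBIC))
```

```text
t 24.77 pos [395.35 -51.67 191.12] F [ 1.13  1.28 -0.25] M [0.05 0.   0.02] open 0.01
toolaxes x,y,z cols [[0.07, -0.12, -0.99], [-0.008, -0.993, 0.12], [-0.998, -0.0, -0.071]]
```

View pics/ov13.png

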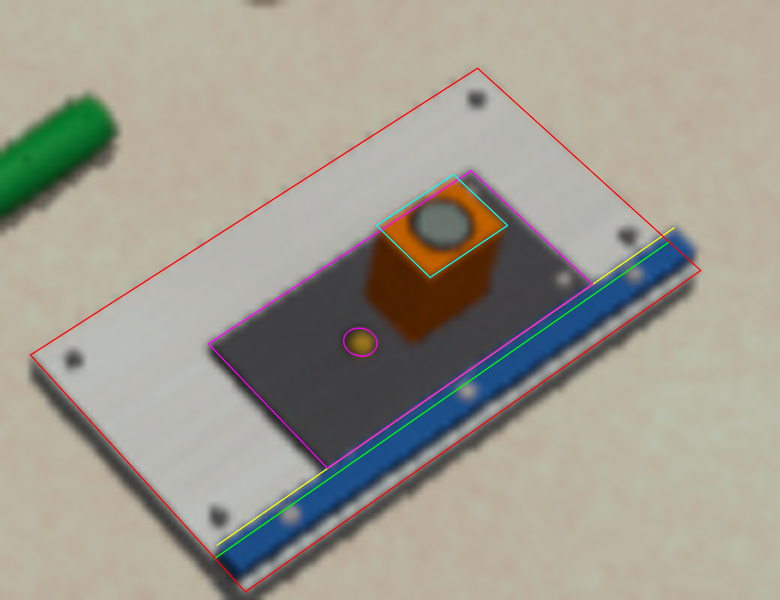

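View pics/top13c.png

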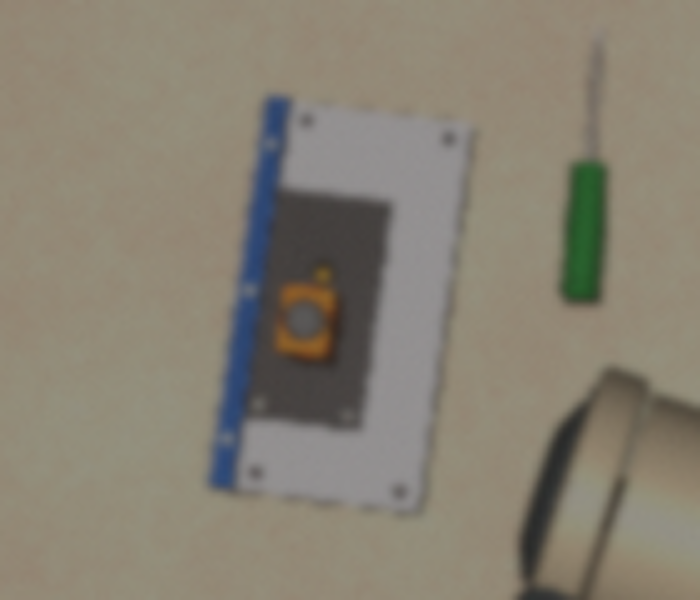

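Both views show the plate flat along the fence with brass in the hole. I'll check flatness and yaw with depth data before handing in.

Run:
```python
from go import *
from h import proj
import cv2
c_,s_=np.cos(FY),np.sin(FY)
for n in("scene","top"):
    im,d=env.get_image(n);ci=env.camera_info(n);f=240/np.tan(np.radians(ci["vertical_fov"]/2));T=np.array(ci["world_from_camera"])
    v,u=np.mgrid[0:480,0:640];P=np.stack([(u-ci["cx"])/f*d,(v-ci["cy"])/f*d,d],-1)@T[:3,:3].T+T[:3,3]
    D=P[...,:2]-FX;x=(c_*D[...,0]+s_*D[...,1])*1e3;y=(-s_*D[...,0]+c_*D[...,1])*1e3;z=P[...,2]*1e3
    def pl(m,t):
        A=np.c_[x[m],y[m],np.ones(m.sum())];k=np.linalg.lstsq(A,z[m],rcond=None)[0];print(n,t,m.sum(),"slope deg",np.degrees(k[:2]).round(2),"z mean",z[m].mean().round(2),"res",(z[m]-A@k).std().round(2))
    ok=(d>0)
    pl(ok&(x>-70)&(x<58)&(y>-28)&(y<28)&~((x>-70)&(x<28)&(abs(y)<24))&(z<40)&(z>15),"plate")
    pl(ok&(x>-105)&(x<105)&(y<-45)&(y>-70)&(z<40)&(z>5),"base")
    g=cv2.cvtColor(im,cv2.COLOR_RGB2GRAY).astype(np.float32)
    # -y edge of plate in rectified z=28
    X=np.arange(-45,70,2.);Y=np.arange(-50,-20,.25)
    G=np.array([[FX[0]+(c_*a-s_*b)/1e3,FX[1]+(s_*a+c_*b)/1e3,.028] for a in X for b in Y]);q=proj(n,G).astype(np.float32)
    r=cv2.remap(g,q[:,0].reshape(len(X),-1),q[:,1].reshape(len(X),-1),cv2.INTER_LINEAR)
    e=[Y[np.argmax(row<(row[:20].mean()+row[-20:].mean())/2)] for row in r]
    k=np.polyfit(X,e,1);print(n,"edge y at x=0",k[1].round(2),"yaw rel deg",np.degrees(k[0]).round(2))
print(env.read_state()["ft_force"])
```

```text
scene plate 346 slope deg [-0.18  0.24] z mean 29.72 res 1.7
scene base 725 slope deg [-0.1   0.04] z mean 21.53 res 1.74
scene edge y at x=0 -35.59 yaw rel deg 1.22
top plate 268 slope deg [0.49 0.32] z mean 27.96 res 3.63
top base 570 slope deg [-0.08  0.28] z mean 20.15 res 3.49
top edge y at x=0 -36.56 yaw rel deg 0.14
[-0.25737576  0.77918577 -0.0814011 ]
```

Run:
```python
from go import *
from h import proj
import cv2
c_,s_=np.cos(FY),np.sin(FY)
for n,fn in(("scene","pics/scene13.png"),("top","pics/top13.png")):
    g=cv2.imread(fn,0).astype(np.float32)
    for x0 in(-45,-10,0,15):
        X=np.arange(x0,66,1.);Y=np.arange(-50,-22,.25)
        G=np.array([[FX[0]+(c_*a-s_*b)/1e3,FX[1]+(s_*a+c_*b)/1e3,.028] for a in X for b in Y]);q=proj(n,G).astype(np.float32)
        r=cv2.remap(g,q[:,0].reshape(len(X),-1),q[:,1].reshape(len(X),-1),cv2.INTER_LINEAR)
        e=[];
        for row in r:
            t=(np.median(row[:20])+np.median(row[-12:]))/2;e.append(Y[np.argmax(row<t)])
        e=np.array(e);k=np.polyfit(X,e,1)
        for _ in range(4):
            m=abs(e-np.polyval(k,X))<1.;k=np.polyfit(X[m],e[m],1)
        print(n,x0,"y0",k[1].round(2),"yaw",np.degrees(k[0]).round(2),m.sum(),len(X))
a=cv2.imread("pics/scene13.png")[240:300,355:430];cv2.imwrite("pics/z13.png",cv2.resize(a,None,fx=10,fy=10,interpolation=cv2.INTER_CUBIC))
```

```text
scene -45 y0 -35.16 yaw 0.28 94 111
scene -10 y0 -35.17 yaw 0.28 76 76
scene 0 y0 -35.23 yaw 0.36 66 66
scene 15 y0 -35.27 yaw 0.42 51 51
top -45 y0 -36.62 yaw 0.1 111 111
top -10 y0 -36.61 yaw 0.05 76 76
top 0 y0 -36.7 yaw 0.17 66 66
top 15 y0 -36.9 yaw 0.43 51 51
```

View pics/z13.png

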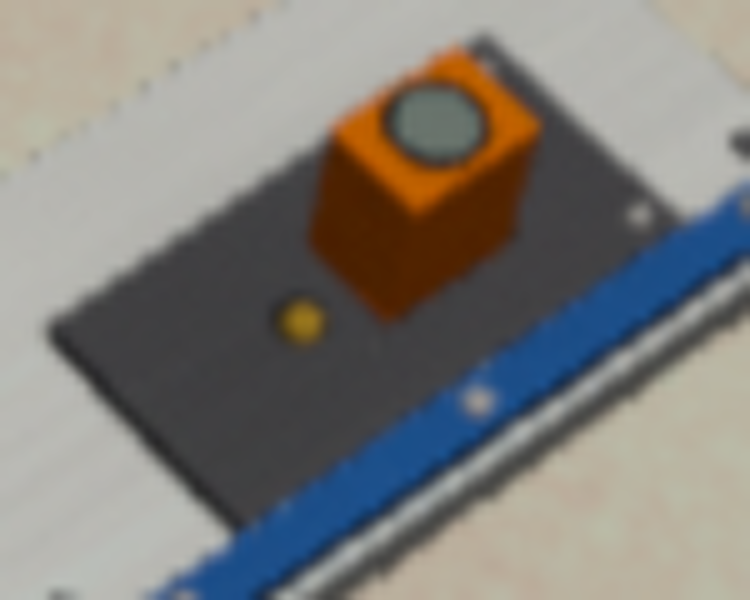

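The yaw relative to the fence is about 0.1 to 0.4°, the plate is flat, and the pin is in the hole. Handing in.

```bash
python3 -c "
from cell import env
print(env.sign_off());print(env.read_state()['time_s'])"
```

```text
the job is handed in; nothing more can be done
None
the job is handed in; nothing more can be done
```

The plate is seated: it lies flat on the base along the fence with the pin in its hole, and I handed the job in at about 25 s.

**How it went:**
- **Placing:** I gripped the plate by its housing and carried it over tilted 4° nose up. I felt the fence at about 2 N, lowered it until it touched at about 6 N, and let go. It lay propped on the pin with the hole centre about 5 mm short of the slot.
- **Nudging:** I pushed it along the fence with shut fingers at 1–3 N until it dropped over the pin. I then pushed gently until the force rose to 5 N with almost no further travel, which is the pin stop. After that I backed the arm well clear.

**Last checks:**
- **Pin:** Brass shows in the hole in both cameras.
- **Flatness:** The plate's top reads about 8 mm above the base, as it should. Its slope is within about 0.5°, but the depth readings are noisy (2–4 mm).
- **Squareness:** The plate is within 0.1–0.4° of the fence direction. One first fit of the scene camera gave 1.2°. I put that down to the housing hiding part of the edge, and a more robust refit gave about 0.3°.
- **Sideways position:** The two cameras differ by about 1.4 mm on the plate's edge across the fixture, which is within their stated calibration.
- **Other objects:** The gripper stayed clear of the other things on the bench. I did not re-measure their positions at the end.

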